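# Close and pin the leak-test chamber

### The arm

A 7-joint arm with a two-finger parallel gripper is mounted at the origin on a cart in front of the work surface, level with it; the furniture and walls round the work are solid. World frame = base frame: x ahead of the robot, y to its left, z up, the work surface at z = 0. Lengths are in m, angles in degrees, forces in N, time in s.
With the tool pointing down it reaches from about 0.425 to 0.875 m from the base axis. Payload 9.9 kg.
Tool frame: the origin (TCP) lies midway between the tips of the shut fingers; the grasp point (between the pads) lies 19 mm behind it (bot.grip_point_offset is the distance from the TCP to the grasp point, in m); x points along the fingers, y is the direction in which the jaws open and shut, and the axes are right-handed (so a half turn about x gives the same grasp; the last joint's range is limited). The gripper opens to 85 mm and grips with 20 to 120 N. Pads are 22 mm wide; open, the fingers measure 114 mm over their backs; the gripper's body (76 mm by 85 mm) begins 54 mm behind the grasp point. The pads swing forward as they close: fully open they stand 13 mm farther back than shut.
Start: joints at [58.74, 32.985, 1.427, 82.34, -0.859, 64.687, -3.237], TCP at [0.301, -0.604, 0.231] pointing down, gripper open.
Joint ranges: [-157.87, 157.87], [-19.46, 123.44], [-87.15, 90], [11.01, 140.99], [-62.26, 242.26], [9.8, 113.94], [-161.44, 161.44]. Speed limits (degrees/s): [127.2, 127.2, 172.46, 172.46, 180, 180, 180].

### API

Orientations are given as [roll, pitch, yaw] about the fixed x, y, z axes, in that order (R = Rz(yaw) Ry(pitch) Rx(roll)).
In Python, from bench import readout, cams, order, spotter, bot gives the robot as it stands.
- The arm moves only by the tool send_rows, never from a script. Its argument "rows" is a list of rows, each a list of 3 entries, a list of its own where there are three numbers: the shift along the tool's x, y, z in mm, then the turn about the tool's x in degrees, then the opening, from -1 (shut) to 1 (fully open). In form: [[[x, y, z], roll, claw], ...]. A call has exactly 5 rows; each row is the pose to reach, as a shift and turn from the pose commanded when the call began, along the tool's axes at that moment; what a row does not reach only later rows make up. A row lasts 1/12 s, in which the tool goes at most 41.7 mm and 7.16 degrees, less where a joint would pass 70% of its speed; a pose out of reach is approached as far as the arm can. A call with a gripper value outside its range is refused whole. The fingers move at their own pace and stop on an object; "newtons" is the grip in N (left out, the last holds). Time passes only in rows, so rows that repeat a pose let the fingers close, or fill a call up. It gives the time, the measured TCP pose, the force and the opening at its end, in the units of the state.
- readout.state(): the state, without advancing time (a new reading comes with each control period).
- cams.snapshot(name): name is "side" or "top" or "wrist"; returns (picture, depth): 384x512x3 uint8, blue, green, red; 384x512 float32, m along the optical axis (not along the pixel's ray), 0 where there is no reading.
- cams.calibration(name): a dict with "mtx" (3x3 intrinsics, pixels), "D" ([k1, k2, p1, p2, k3] as OpenCV has them; the pictures are not rectified), "pose" (4x4, takes a point from camera to world coordinates). Camera axes: x right, y down, z forward; pixel columns grow to the right and rows downward; lengths in m; the calibration is good to about 2 mm. A picture is of the moment at which its call begins: read the wrist's pose just before it. calibration takes no time and is no camera call; for the wrist camera it gives the pose at the moment of the call.
- order.sign_off(): hands the job in, once; it reports no verdict.
Trained networks look in the newest picture that a camera, given by its name, has taken for a name from the list of things; names that differ only in an ending like _2 or _b are one class to them, and where a whole thing is asked for, a point or a joint stands for the part that bears it (a point fixed in the world has none). Each returns a list of dicts, best first, with "confidence" (0 to 1); they miss things now and then, are a little off and sometimes report something else, mostly with a low value. They report only what shows in the picture. A call takes as long as a camera call. They do not tell look-alikes from the thing itself.
- spotter.boxes_of(camera, label): "at" ([x, y, z] in m, in world coordinates, good to about 4 mm: the middle of the surface that is visible of it).
- spotter.outline_of(camera, label): "region" (384x512 bool, what is visible of it).
- spotter.place_of(camera, label): "at" ([x, y, z] in m, in world coordinates, good to about 4 mm: a listed point, or the origin of a listed thing).
The state is a dict: "time_s": time; "qpos": joint angles; "joint_vel": joint speeds; "joint_efforts": joint torques, N m; "eef_pos": TCP position; "eef_rot": TCP orientation; "force": force on the tool from outside, world axes, zero at the start; "wrist_torque": the same for the moment, N m; "opening": finger opening in m.
Only numpy, scipy, OpenCV 4.12 (cv2) and the standard library are available. Lean on these libraries where they do the work, as an engineer would, in place of code of your own. Each camera call takes 0.05 s, during which the arm holds its last target. There are 200 camera calls.

### The job

Make the leak-test chamber ready for pressure: first push the raised lid arm down until it is fully closed, then take the locking pin from its cradle and push it from the right through the clevis and the arm's eye until its shoulder is against the ear. Finally swing the pin's wire loop round the front of the clevis and snap it over the nose of the pin, leave everything so, and do not disturb the other things on the bench.

Things in the scene. Friction and masses are not known exactly. Their poses are not given: they have to be found in the camera images.
- chamber: Leak-test chamber fixed to the bench: aluminium base plate 226 x 120 x 12 mm (x from -109 to +117 mm), a round steel pot 66 mm across at x = +20 mm, rim 60 mm up, a steel clevis at the front end and the lid arm's hinge at the back. Origin on the bench, y in the plate's middle; x from clevis to hinge, away from the robot, y to the left, z up.
- clevis_mouth (a point): Where the pin goes in, along +y: centre of the upright keyed slot (13.6 mm wide, 22.6 mm high) on the outer face of the clevis's right ear; at (-75, -25.5, 88) mm of the chamber, with its axes. The clevis is two upright ears, each 32 mm wide along x and 15 mm thick along y, 106 mm tall, centred at x = -75 mm, 21 mm apart.
- clevis_exit (a point): Centre of the round hole (14 mm across) on the outer face of the left ear, (-75, 25.5, 88) mm of the chamber: the far end of the cross hole, 51 mm from the mouth. With the pin home its nose stands 14 mm out here.
- lid_hinge (a point): Point on the axis of the lid arm's hinge, (85, 0, 88) mm of the chamber, with its axes; the hinge axis is along y.
- lid_arm (a joint): Angle of the lid arm, rad: 0 closed (the stop: lid on the pot, arm level, its eye between the ears, holes in line), positive raised, at most 1.3. It stays where it is left; 2 to 4 N near its front end moves it. The arm is a bar 18 mm wide and 22 mm high, centred on the hinge's height, reaching 179 mm from the hinge, with a 74 mm lid under it.
- lid_push (a point): Middle of a clear place on the arm's upper face (the face turned away from the robot when raised) to push it down: 120 mm from the hinge axis along the arm, 11 mm above the arm's middle line. Nearer the hinge, at 65 mm, a nut stands 12 mm out of that face; the ears begin at 144 mm.
- lid_eye (a point): Centre of the hole (15.5 mm across) in the eye at the arm's front end, 160 mm from the hinge; the eye is a 38 x 30 mm plate, 18 mm thick, and comes to lie between the ears.
- pin: Locking pin, 112 mm long. Origin on its axis at the shoulder between handle and shank; x towards the tip, z up as it lies and as it must be used. Shank: a flat key 12 mm wide, 21 mm high to x = 10 mm, stepped to 14 mm (it fits the slot and stops turning), then round, 12 mm across, ball nose to x = 65.3 mm. About 0.14 kg. Home: shoulder on the right ear, x along the chamber's +y.
- pin_handle (a point): Middle of the pin's handle, x = -16 mm of the pin: an aluminium block from x = -32 to 0 mm, 20 mm wide (y) and 24 mm high (z). Behind it a tang, 12 mm wide and 15 mm high, reaches to x = -46 mm and carries the loop.
- pin_shank (a point): Point on the axis of the pin's round shank, x = 25 mm of the pin: where fingers fit round it in the cradle.
- loop (a joint): Angle of the steel wire loop about the rivet in the tang, rad: 0 shut along the pin, end bar snapped over the nose; positive open, towards +y of the pin and then backwards; at most 2.2. It stays where left (friction 0.03 N m). Near 0.13 rad its bar meets the nose, rides 2 mm over it and snaps behind: a push of about 10 N near loop_back.
- loop_rivet (a point): Axis of the loop's rivet, at (-39, 0, 0) mm of the pin, parallel to the pin's z.
- loop_back (a point): Point midway between the loop's two 4 mm wires (10 mm above and below the pin's axis), on their long straight side, at (80, 28) mm from the rivet in the loop's own frame, that is (41, 28) mm of the pin when shut. Shut, that side runs along y = +28 mm from x = -29 to +50 mm, past the front of the clevis. Push on its outside. The key has 5 degrees of play: the open loop sags 5 to 12 mm.
- loop_bar (a point): Middle of the loop's end bar (upright, 4 mm thick, 20 mm long); shut, it is at (65, -8) mm of the pin. The last 20 mm of the loop, with the bar, springs outwards along the pin's x (1 N/mm, up to 5 mm) to let the bar over the nose.
- cradle: Grey plastic cradle of the pin, fixed, 142 x 56 mm, 41 mm high. Origin on the bench below the lying pin's shoulder, x as the pin's; the pin's axis lies 27 mm up. The handle sits between walls 41 mm high (x -34 to 2 mm) with 2.5 mm play: no finger fits there. The nose lies between cheeks 35 mm high (x 48 to 76 mm). Between, a gap open to both sides down to the 4 mm base bares the shank.
- bench_caliper: Bystander, not to be moved: digital caliper, 225 mm long; origin at the middle of its underside.
- bench_wash_bottle: Bystander, not to be moved: white dispenser bottle, 60 mm wide, 150 mm tall; origin at the middle of its underside.
- bench_swab_jar: Bystander, not to be moved: jar of swabs, 45 mm wide, 78 mm tall; origin at the middle of its underside.
- bench_label_roll: Bystander, not to be moved: label roll, 58 mm wide, 26 mm high; origin at the middle of its underside.
- bench_cap_bin: Bystander, not to be moved: open bin of caps, 64 x 94 x 34 mm; origin at the middle of its underside.
- bench_plug_gauge: Bystander, not to be moved: double-ended plug gauge, 96 mm long, 19 mm thick; origin at the middle of its underside.
- bench_timer: Bystander, not to be moved: flat bench timer, 62 x 62 x 18 mm; origin at the middle of its underside.
Not all that is in view belongs to the job. Of the things that look like the pin, the smallest one is meant.

How it is judged (in metres and radians):
On the way, in this order (a step that is already met when the one before it is completed fails the run):
1. the lid arm is closed, the pin not yet in the clevis (value of joint lid_arm below 0.03 rad and distance between pin and clevis_mouth above 0.03 m), for 0.2 s.
2. the pin is home through both ears and the arm's eye, its loop still open (value of joint lid_arm below 0.03 rad and y of pin in the frame of clevis_mouth between -0.004 and 0.003 m and x of pin in the frame of clevis_mouth between -0.004 and 0.004 m and z of pin in the frame of clevis_mouth between -0.004 and 0.004 m and angle between the x axis of pin and the y axis of chamber, either way round below 0.08 rad and value of joint loop above 0.3 rad), for 0.2 s.
3. the loop is snapped over the pin's nose (value of joint lid_arm below 0.03 rad and y of pin in the frame of clevis_mouth between -0.004 and 0.003 m and x of pin in the frame of clevis_mouth between -0.004 and 0.004 m and z of pin in the frame of clevis_mouth between -0.004 and 0.004 m and angle between the x axis of pin and the y axis of chamber, either way round below 0.08 rad and value of joint loop below 0.05 rad and y of loop_bar in the frame of pin below -0.004 m and x of loop_bar in the frame of pin below 0.07 m), for 0.2 s.
At the end, for the whole second after the job is handed in: Arm closed (under 0.03 rad); pin through ears and eye, shoulder within 4 mm of the right ear, in line within 4 mm and 0.08 rad; loop shut (under 0.05 rad), its end bar behind the nose (over 4 mm past the pin's axis); pin released and at rest; bystanders moved under 30 mm (all of step 3 and linear speed of pin below 0.02 m/s); the robot touches nothing.
It fails at once if one of the bench's other things is pushed away (30 mm) or knocked over ((distance of bench_caliper from where it was at the start of the episode above 0.03 m or angle between bench_caliper's own z axis and vertical above 0.5 rad) or (distance of bench_wash_bottle from where it was at the start of the episode above 0.03 m or angle between bench_wash_bottle's own z axis and vertical above 0.5 rad) or (distance of bench_swab_jar from where it was at the start of the episode above 0.03 m or angle between bench_swab_jar's own z axis and vertical above 0.5 rad) or (distance of bench_label_roll from where it was at the start of the episode above 0.03 m or angle between bench_label_roll's own z axis and vertical above 0.5 rad) or (distance of bench_cap_bin from where it was at the start of the episode above 0.03 m or angle between bench_cap_bin's own z axis and vertical above 0.5 rad) or (distance of bench_plug_gauge from where it was at the start of the episode above 0.03 m or angle between bench_plug_gauge's own z axis and vertical above 0.5 rad) or (distance of bench_timer from where it was at the start of the episode above 0.03 m or angle between bench_timer's own z axis and vertical above 0.5 rad)).
It also fails if it takes over 62 s, if anything falls off the work surface, if the arm or the gripper's body presses on something with over 40 N, if the wrist force passes 120 N, or if a joint passes its speed limit or range.

## Working session

There is one attempt and no reset: what is moved stays moved. The work goes in short steps, Python scripts to look and compute and a tool call to move; the robot and the scene stay as the last step left them, time stands still between calls to the robot, and variables do not carry over. Pictures are saved under pics/ and viewed, about 8 in all and at most 12, crops included, and the job is handed in when it is done.

Besides the shell and the picture viewer there is one more tool, called after "Call:" as name(argument=value, ...), one argument or row to a line, values as JSON. send_rows: Moves the arm, as the interface text tells. Its arguments: {"type":"object","properties":{"rows":{"type":"array","items":{"type":"array"}},"newtons":{"type":"number"}},"required":["rows"]}

```bash
mkdir -p pics; ls
cat > h.py <<'E'
import numpy as np,cv2
from bench import readout,cams,order,spotter,bot
from scipy.spatial.transform import Rotation as R
np.set_printoptions(precision=4,suppress=True)
def st():
    s=readout.state(); print({k:np.round(s[k],4).tolist() for k in('time_s','qpos','eef_pos','eef_rot','force','opening')}); return s
def px2w(name,uv,d,cal=None):
    c=cal or cams.calibration(name); n=cv2.undistortPoints(np.array([[uv]],float),np.array(c['mtx']),np.array(c['D']))[0,0]
    p=np.array([n[0]*d,n[1]*d,d,1]); return (np.array(c['pose'])@p)[:3]
def cloud(name,depth,cal=None):
    c=cal or cams.calibration(name); h,w=depth.shape
    u,v=np.meshgrid(np.arange(w),np.arange(h)); n=cv2.undistortPoints(np.stack([u,v],-1).reshape(-1,1,2).astype(float),np.array(c['mtx']),np.array(c['D'])).reshape(h,w,2)
    P=np.stack([n[...,0]*depth,n[...,1]*depth,depth],-1); T=np.array(c['pose']); return P@T[:3,:3].T+T[:3,3]
def w2px(name,p,cal=None):
    c=cal or cams.calibration(name); T=np.linalg.inv(c['pose']); return cv2.projectPoints(np.array(p,float).reshape(-1,1,3),cv2.Rodrigues(T[:3,:3])[0],T[:3,3],np.array(c['mtx']),np.array(c['D']))[0].reshape(-1,2)
E
python3 - <<'E'
from h import *
st()
for c in('top','side'):
    p,d=cams.snapshot(c); cv2.imwrite(f'pics/{c}0.png',p); np.save(f'{c}0.npy',d)
    print(c,np.array(cams.calibration(c)['pose']))
    for l in ['chamber','clevis_mouth','clevis_exit','lid_hinge','lid_push','lid_eye','pin','pin_handle','pin_shank','loop_rivet','loop_back','loop_bar','cradle','bench_caliper','bench_wash_bottle','bench_swab_jar','bench_label_roll','bench_cap_bin','bench_plug_gauge','bench_timer']:
        print(l,[(np.round(q['at'],3).tolist(),round(q['confidence'],2)) for q in spotter.place_of(c,l)[:4]])
a=cv2.imread('pics/top0.png');b=cv2.imread('pics/side0.png')
cv2.imwrite('pics/both0.png',cv2.resize(np.vstack([a,b]),None,fx=.78,fy=.78))
E
```

```text
pics
{'time_s': 0.0, 'qpos': [58.7384, 33.0338, 1.4256, 82.3848, -0.8594, 64.6866, -3.2364], 'eef_pos': [0.3006, -0.6039, 0.2304], 'eef_rot': [-86.2711, 89.9055, 120.1902], 'force': [0.3675, 0.9991, 0.1159], 'opening': 0.0851}
top [[ 0.0204 -0.9855  0.1686  0.3404]
 [-0.9997 -0.0222 -0.0088 -0.0786]
 [ 0.0124 -0.1684 -0.9856  1.4026]
 [ 0.      0.      0.      1.    ]]
chamber [([0.594, 0.114, 0.0], 0.83)]
clevis_mouth [([0.518, 0.107, 0.093], 0.69)]
clevis_exit [([0.528, 0.15, 0.085], 0.66)]
lid_hinge [([0.68, 0.1, 0.09], 0.61), ([0.615, -0.23, 0.028], 0.47)]
lid_push [([0.611, 0.112, 0.194], 0.74), ([0.517, 0.105, 0.089], 0.55)]
lid_eye [([0.586, 0.117, 0.211], 0.84)]
pin [([0.365, -0.348, 0.014], 0.96), ([0.379, -0.54, 0.018], 0.9), ([0.619, -0.225, 0.027], 0.63)]
pin_handle [([0.371, -0.371, 0.018], 0.96), ([0.405, -0.545, 0.018], 0.8), ([0.533, -0.297, 0.016], 0.69), ([0.612, -0.239, 0.031], 0.53)]
pin_shank [([0.341, -0.54, 0.019], 0.63), ([0.653, 0.358, -0.003], 0.56), ([0.355, -0.314, 0.017], 0.55)]
loop_rivet [([0.378, -0.4, 0.015], 0.83), ([0.61, -0.266, 0.027], 0.73), ([0.
[... 1543 characters left out ...]
0.017], 0.97), ([0.435, -0.545, 0.016], 0.68), ([0.611, -0.269, 0.027], 0.47)]
loop_back [([0.301, -0.302, 0.016], 0.82), ([0.595, 0.114, 0.001], 0.57), ([0.534, -0.301, 0.019], 0.47)]
loop_bar [([0.345, -0.254, 0.016], 0.51), ([0.284, -0.526, 0.012], 0.46)]
cradle [([0.619, -0.226, -0.002], 0.94)]
bench_caliper [([0.378, 0.339, 0.0], 0.63), ([0.622, -0.196, 0.028], 0.41)]
bench_wash_bottle []
bench_swab_jar [([0.588, 0.116, 0.22], 0.64), ([0.74, -0.029, -0.004], 0.56)]
bench_label_roll [([0.742, -0.032, -0.001], 0.31)]
bench_cap_bin [([0.524, -0.467, 0.002], 0.87)]
bench_plug_gauge [([0.389, 0.127, -0.002], 0.41)]
bench_timer [([0.618, -0.227, -0.002], 0.75), ([0.683, -0.38, -0.003], 0.56)]
```

View pics/both0.png

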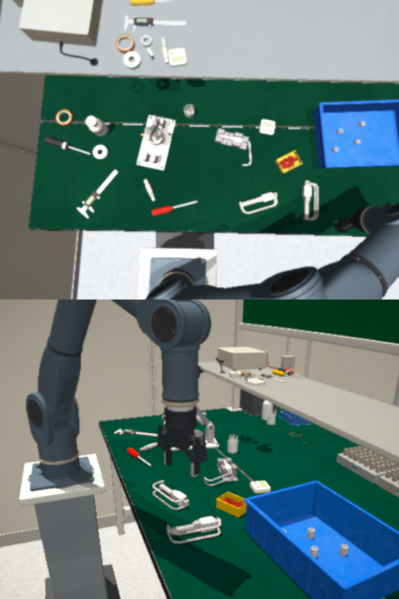

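Run:
```python
import cv2,numpy as np
a=cv2.imread('pics/top0.png')
c1=cv2.resize(a[140:290,265:425],(800,750),interpolation=cv2.INTER_CUBIC)[:430]
c1=cv2.resize(a[150:285,265:425],(711,600),interpolation=cv2.INTER_CUBIC)
cv2.imwrite('pics/c1.png',c1)
from h import *
print(w2px('top',[[.618,-.225,.027],[.366,-.349,.015],[.379,-.538,.019]]))
```

```text
[[298.9581 178.1621]
 [335.5657 254.0218]
 [392.7736 251.3603]]
```

View pics/c1.png

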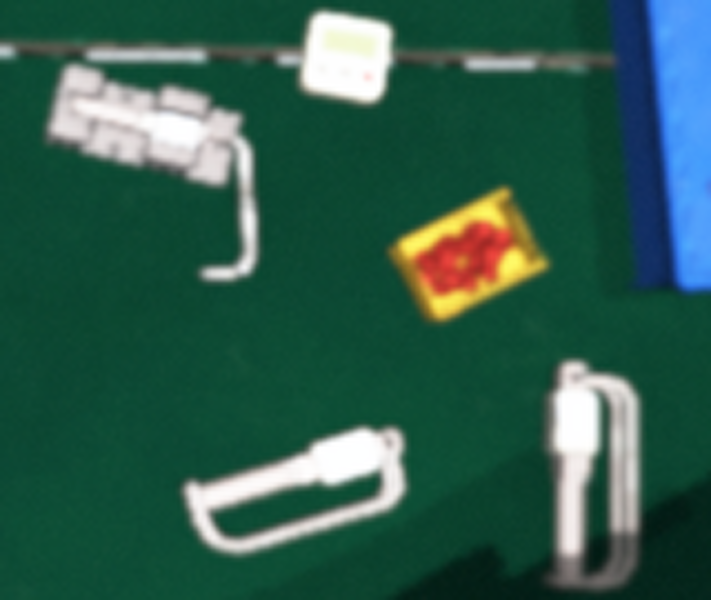

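The three look-alikes in the top picture are A (299,178) lying in the cradle with its loop open, B (336,254) and C (393,251) with their loops shut. A is clearly the smallest and it sits in the cradle, so A is the pin; the crop confirms this. Next I work out the lid push.

```bash
cat >> h.py <<'E'
def rel(p,ydir=None,s=None):
    """tool-axis shift mm to world p, and roll to bring tool y along ydir (mod 180)"""
    s=s or readout.state(); M=R.from_euler('xyz',s['eef_rot'],degrees=True).as_matrix()
    sh=M.T@(np.array(p)-s['eef_pos'])*1000; ro=None
    if ydir is not None:
        d=M.T@np.array([*ydir,0.]); ro=np.degrees(np.arctan2(d[2],d[1])); ro=(ro+90)%180-90
    print('shift',np.round(sh,1),'roll',ro); return sh,ro
E
python3 - <<'E'
from h import *
s=st(); M=R.from_euler('xyz',s['eef_rot'],degrees=True).as_matrix(); print(M)
y=np.radians(-11)
rel([.64,.1075,.30],[np.cos(y),np.sin(y)])
# top-cloud refinement: chamber plate edges / ears / arm
d=np.load('top0.npy'); P=cloud('top',d)
def pr(n,lo,hi):
    m=np.all((P>lo)&(P<hi),-1)&(d>0); q=P[m]; print(n,len(q),q.mean(0) if len(q) else '', cv2.minAreaRect((q[:,:2]*1000).astype(np.float32)) if len(q)>4 else ''); return q
pr('plate',[.45,0,.008],[.75,.22,.018])
pr('ears',[.47,.08,.095],[.56,.18,.115])
pr('cradle',[.54,-.32,.01],[.70,-.14,.05])
q=pr('arm',[.55,.07,.12],[.70,.16,.26])
E
```

```text
{'time_s': 2.1, 'qpos': [58.74, 32.9835, 1.4251, 82.3402, -0.859, 64.6876, -3.2383], 'eef_pos': [0.3008, -0.6043, 0.2313], 'eef_rot': [-136.1879, 89.999, 70.2709], 'force': [-0.0016, 0.6786, -0.5521], 'opening': 0.0857}
[[ 0.      0.4456 -0.8953]
 [ 0.     -0.8953 -0.4456]
 [-1.     -0.     -0.    ]]
shift [ -68.7 -486.1 -620.8] roll -52.54118023703809
plate 1151 [0.5865 0.1053 0.0126] ((590.81591796875, 112.80476379394531), (205.9524383544922, 255.4151153564453), 86.95562744140625)
ears 107 [0.5229 0.127  0.1054] ((523.2789916992188, 126.95917510986328), (51.157527923583984, 32.17795181274414), 78.82103729248047)
cradle 452 [ 0.6178 -0.2196  0.0347] ((611.0250854492188, -233.91470336914062), (176.73838806152344, 74.3625717163086), 65.05027770996094)
arm 366 [0.6129 0.1046 0.1757] ((618.2008666992188, 111.24818420410156), (67.3265380859375, 102.47047424316406), 51.79415512084961)
```

Call:
send_rows(
  rows=[
    [[-14, -22, -28], 0, -1],
    [[-28, -44, -56], 0, -1],
    [[-42, -66, -84], 0, -1],
    [[-56, -88, -112], 0, -1],
    [[-69, -110, -140], 0, -1],
  ],
  newtons=60,
)

```text
time_s: 2.52
eef_pos: [0.3776, -0.4419, 0.3011]
eef_rot: [116.9, 90.0, -36.7]
force: [1.1, 0.3, -0.3]
opening: 0.0256
```

Call:
send_rows(
  rows=[
    [[0, -25, -32], 0, -1],
    [[0, -50, -64], 0, -1],
    [[0, -75, -96], 0, -1],
    [[0, -100, -128], 0, -1],
    [[0, -125, -160], 0, -1],
  ],
)

```text
time_s: 2.93
eef_pos: [0.4651, -0.2584, 0.3007]
eef_rot: [123.9, 90.0, -29.7]
force: [1.4, -0.3, -0.6]
opening: 0.0002
```

Call:
send_rows(
  rows=[
    [[0, -25, -32], 0, -1],
    [[0, -50, -64], 0, -1],
    [[0, -75, -96], 0, -1],
    [[0, -100, -128], 0, -1],
    [[0, -125, -160], 0, -1],
  ],
)

```text
time_s: 3.35
eef_pos: [0.5527, -0.0752, 0.3006]
eef_rot: [139.8, 90.0, -13.8]
force: [0.5, -1.4, -0.1]
opening: -0.0003
```

Call:
send_rows(
  rows=[
    [[0, -25, -32], -7, -1],
    [[0, -50, -64], -14, -1],
    [[0, -75, -96], -21, -1],
    [[0, -100, -128], -28, -1],
    [[0, -125, -160], -35, -1],
  ],
)

```text
time_s: 3.77
eef_pos: [0.6403, 0.108, 0.3005]
eef_rot: [121.9, 90.0, 3.7]
force: [1.4, -0.6, 0.7]
opening: 0.0001
```

Call:
send_rows(
  rows=[
    [[0, 0, 0], -7, -1],
    [[0, 0, 0], -14, -1],
    [[0, 0, 0], -17.5, -1],
    [[0, 0, 0], -17.5, -1],
    [[0, 0, 0], -17.5, -1],
  ],
)

```text
time_s: 4.18
eef_pos: [0.6398, 0.1059, 0.3003]
eef_rot: [-125.4, 90.0, 133.4]
force: [0.7, -0.8, 0.9]
opening: 0.0001
```

Run:
```python
from h import *
s=st(); y=np.radians(-11)
rel([.64,.1075,.21],[np.cos(y),np.sin(y)])
p,d=cams.snapshot('side'); print(w2px('side',[.586,.1175,.213]))
for l in('lid_eye','lid_push','lid_hinge'): print(l,[(np.round(q['at'],3).tolist(),round(q['confidence'],2)) for q in spotter.place_of('side',l)[:3]])
cv2.imwrite('pics/s1.png',cv2.resize(p[60:240,150:390],(800,600),interpolation=cv2.INTER_CUBIC))
```

```text
{'time_s': 4.1833, 'qpos': [-0.7587, 28.9608, -21.6338, 79.9259, 10.7428, 73.138, -34.2402], 'eef_pos': [0.6398, 0.1059, 0.3003], 'eef_rot': [-125.4316, 89.9919, 133.3751], 'force': [0.6628, -0.7852, 0.8695], 'opening': 0.0001}
shift [90.3 -0.1 -1.6] roll -0.19334976054494746
[[242.7826 129.7456]]
lid_eye [([0.585, 0.118, 0.217], 0.87)]
lid_push [([0.618, 0.111, 0.194], 0.6), ([0.518, 0.106, 0.09], 0.16)]
lid_hinge [([0.676, 0.102, 0.084], 0.84)]
```

View pics/s1.png

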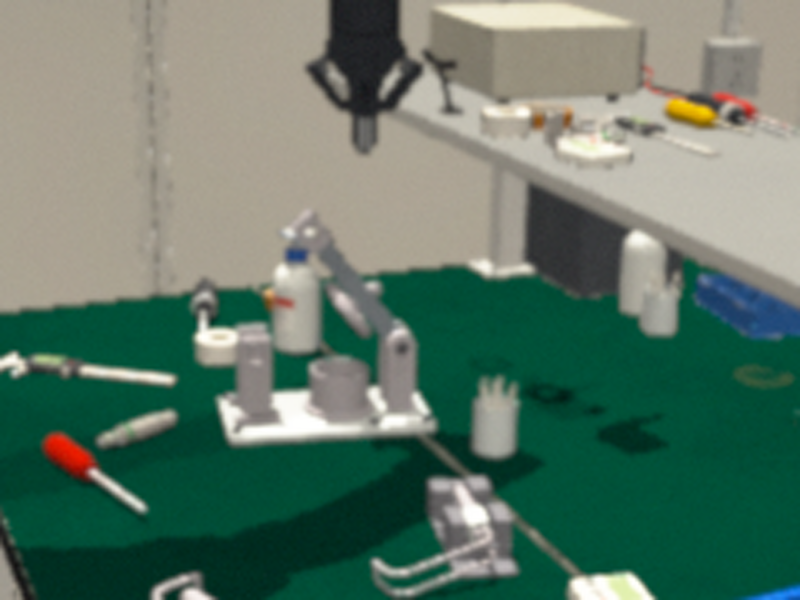

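The side view shows the arm raised about 53°, and the shut fingers at (360,130) in the crop, behind and above it. I push along its arc.

Call:
send_rows(
  rows=[
    [[38, 0, 0], 0, -1],
    [[75, 0, 0], 0, -1],
    [[90, 0, 0], 0, -1],
    [[100, -10, 0], 0, -1],
    [[109, -20, 0], 0, -1],
  ],
)

```text
time_s: 4.8
eef_pos: [0.6197, 0.1095, 0.1899]
eef_rot: [-62.4, 89.9, -163.5]
force: [-0.1, -1.3, 2.4]
opening: 0.0001
```

Call:
send_rows(
  rows=[
    [[7, -9, 0], 0, -1],
    [[14, -17, 0], 0, -1],
    [[22, -24, 0], 0, -1],
    [[31, -31, 0], 0, -1],
    [[40, -37, 0], 0, -1],
  ],
)

```text
time_s: 5.22
eef_pos: [0.5838, 0.1169, 0.1515]
eef_rot: [95.6, 89.9, -5.5]
force: [-0.2, -1.1, 2.1]
opening: 0.0001
```

Call:
send_rows(
  rows=[
    [[10, -5, 0], 0, -1],
    [[20, -9, 0], 0, -1],
    [[30, -12, 0], 0, -1],
    [[41, -15, 0], 0, -1],
    [[49, -16, 0], 0, -1],
  ],
)

```text
time_s: 5.63
eef_pos: [0.5678, 0.1202, 0.1019]
eef_rot: [88.5, 90.0, -12.6]
force: [-1.0, 0.1, 1.6]
opening: 0.0003
```

Call:
send_rows(
  rows=[
    [[2, 0, 0], 0, -1],
    [[4, 0, 0], 0, -1],
    [[4, 0, 0], 0, -1],
    [[4, 0, 0], 0, -1],
    [[4, 0, 0], 0, -1],
  ],
)

```text
time_s: 6.05
eef_pos: [0.5676, 0.1201, 0.0991]
eef_rot: [-52.1, 90.0, -153.1]
force: [-4.8, -0.0, 7.9]
opening: -0.0001
```

Call:
send_rows(
  rows=[
    [[3, 0, 0], 0, -1],
    [[3, 0, 0], 0, -1],
    [[3, 0, 0], 0, -1],
    [[-20, 0, 0], 0, -1],
    [[-55, 0, 0], 0, -1],
  ],
)

```text
time_s: 6.47
eef_pos: [0.5666, 0.1195, 0.1523]
eef_rot: [-63.6, 89.7, -164.7]
force: [0.9, 0.6, -0.1]
opening: 0.0002
```

Call:
send_rows(
  rows=[
    [[-38, 0, 0], 0, 0],
    [[-76, 0, 0], 0, 0],
    [[-110, 0, 0], 0, 0],
    [[-110, 0, 0], 0, 0],
    [[-110, 0, 0], 0, 0],
  ],
)

```text
time_s: 6.88
eef_pos: [0.5693, 0.1204, 0.2661]
eef_rot: [114.1, 89.7, 13.0]
force: [0.2, 0.3, -1.2]
opening: 0.0429
```

Run:
```python
from h import *
s=st(); c=cams.calibration('wrist'); print(np.array(c['pose']))
p,d=cams.snapshot('wrist'); np.save('w1.npy',d); cv2.imwrite('pics/w1.png',p)
for l in('lid_eye','lid_push','lid_hinge','clevis_mouth','clevis_exit','chamber'): print(l,[(np.round(q['at'],3).tolist(),round(q['confidence'],2)) for q in spotter.place_of('wrist',l)[:3]])
P=cloud('wrist',d,c)
def pr(n,lo,hi):
    m=np.all((P>lo)&(P<hi),-1)&(d>0); q=P[m]; print(n,len(q),q.mean(0) if len(q) else '', cv2.minAreaRect((q[:,:2]*1000).astype(np.float32)) if len(q)>4 else ''); return q
pr('ears',[.47,.08,.102],[.56,.18,.112]); pr('arm',[.55,.09,.09],[.60,.14,.106])
```

```text
{'time_s': 6.8833, 'qpos': [-1.3973, 24.1756, -22.6757, 93.6456, 10.1768, 63.9199, -37.8135], 'eef_pos': [0.5693, 0.1204, 0.2661], 'eef_rot': [114.1264, 89.7045, 13.041], 'force': [0.2159, 0.3001, -1.1985], 'opening': 0.0429}
[[ 0.9812 -0.1842 -0.0573  0.5841]
 [-0.1929 -0.9318 -0.3076  0.201 ]
 [ 0.0033  0.3128 -0.9498  0.4091]
 [ 0.      0.      0.      1.    ]]
lid_eye [([0.52, 0.126, 0.089], 0.6), ([0.53, 0.155, 0.086], 0.4)]
lid_push [([0.561, 0.119, 0.1], 0.94)]
lid_hinge [([0.683, 0.096, 0.09], 0.97)]
clevis_mouth [([0.518, 0.104, 0.092], 0.83)]
clevis_exit [([0.529, 0.156, 0.089], 0.71)]
chamber [([0.593, 0.117, 0.002], 0.9)]
ears 1495 [0.5223 0.1303 0.1052] ((521.9474487304688, 129.62295532226562), (51.551490783691406, 38.09752655029297), 79.1668930053711)
arm 843 [0.5747 0.1205 0.0988] ((574.7022705078125, 119.44454193115234), (18.495996475219727, 52.7821044921875), 78.84402465820312)
```

View pics/w1.png

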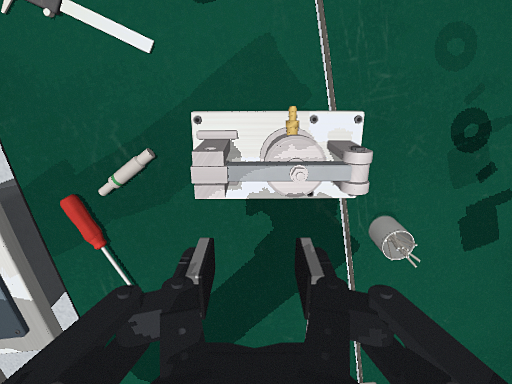

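The wrist picture shows the lid closed (arm bar level between the ears at (210,172), its top at z = 0.099). Now over the cradle.

Call:
send_rows(
  rows=[
    [[3, 12, 35], 0, 0],
    [[6, 25, 69], 0, 0],
    [[10, 37, 103], 0, 0],
    [[13, 50, 137], 0, 0],
    [[16, 62, 171], 0, 0],
  ],
)

```text
time_s: 7.65
eef_pos: [0.5961, -0.0613, 0.2466]
eef_rot: [-84.6, 89.9, 174.4]
force: [1.4, -1.1, -0.2]
opening: 0.0427
```

Call:
send_rows(
  rows=[
    [[0, 12, 35], 0, 0],
    [[0, 25, 69], 0, 0],
    [[0, 37, 103], 0, 0],
    [[0, 50, 137], 0, 0],
    [[0, 62, 171], 0, 0],
  ],
)

```text
time_s: 8.07
eef_pos: [0.6242, -0.2411, 0.2466]
eef_rot: [-103.2, 89.9, 155.8]
force: [1.4, -0.3, -0.4]
opening: 0.0427
```

Call:
send_rows(
  rows=[
    [[0, 0, 0], 0, 0],
    [[0, 0, 0], 0, 0],
    [[0, 0, 0], 0, 0],
    [[0, 0, 0], 0, 0],
    [[0, 0, 0], 0, 0],
  ],
)

```text
time_s: 8.48
eef_pos: [0.6245, -0.2376, 0.2474]
eef_rot: [-170.7, 90.0, 88.4]
force: [1.3, -0.6, -0.1]
opening: 0.0426
```

Run:
```python
from h import *
P1=None
s=st(); c=cams.calibration('wrist')
p,d=cams.snapshot('wrist'); np.save('w2.npy',d); cv2.imwrite('pics/w2.png',p)
import pickle; pickle.dump(c,open('w2.pkl','wb'))
for l in('pin','pin_handle','pin_shank','cradle','loop_rivet','loop_back','loop_bar'): print(l,[(np.round(q['at'],4).tolist(),round(q['confidence'],2)) for q in spotter.place_of('wrist',l)[:3]])
P=cloud('wrist',d,c)
def pr(n,lo,hi):
    m=np.all((P>lo)&(P<hi),-1)&(d>0); q=P[m]; print(n,len(q),q.mean(0) if len(q) else '', cv2.minAreaRect((q[:,:2]*1000).astype(np.float32)) if len(q)>4 else ''); return q
pr('cradlebase',[.57,-.30,.001],[.68,-.13,.008]);pr('walls',[.57,-.30,.0385],[.68,-.13,.044])
```

```text
{'time_s': 8.4833, 'qpos': [27.6754, 32.4259, -18.7744, 81.6312, 10.7124, 67.7058, -3.3556], 'eef_pos': [0.6245, -0.2376, 0.2474], 'eef_rot': [-170.6942, 89.9651, 88.3905], 'force': [1.278, -0.6294, -0.0954], 'opening': 0.0426}
pin [([0.6199, -0.2292, 0.0263], 0.83), ([0.3799, -0.5421, 0.0211], 0.76), ([0.3655, -0.351, 0.0207], 0.67)]
pin_handle [([0.3992, -0.5404, 0.0197], 0.7), ([0.6156, -0.243, 0.0226], 0.61), ([0.369, -0.373, 0.014], 0.61)]
pin_shank [([0.3405, -0.54, 0.0153], 0.91), ([0.6234, -0.1997, 0.0307], 0.78), ([0.3565, -0.3117, 0.0153], 0.77)]
cradle [([0.626, -0.2247, 0.0028], 0.73)]
loop_rivet [([0.61, -0.2707, 0.0258], 0.97), ([0.3797, -0.4032, 0.0152], 0.95)]
loop_back [([0.5326, -0.302, 0.019], 0.79), ([0.3108, -0.3014, 0.0128], 0.74), ([0.6166, -0.2443, 0.0274], 0.56)]
loop_bar [([0.3457, -0.2538, 0.0183], 0.53), ([0.5047, -0.2699, 0.0124], 0.52)]
cradlebase 2794 [ 0.622  -0.2126  0.0033] ((624.1307373046875, -214.91412353515625), (169.8341827392578, 108.10091400146484), 89.88013458251953)
walls 1327 [ 0.614  -0.2428  0.0408] ((611.9868774414062, -256.3731994628906), (85.6036605834961, 56.08103561401367), 77.4156265258789)
```

View pics/w2.png

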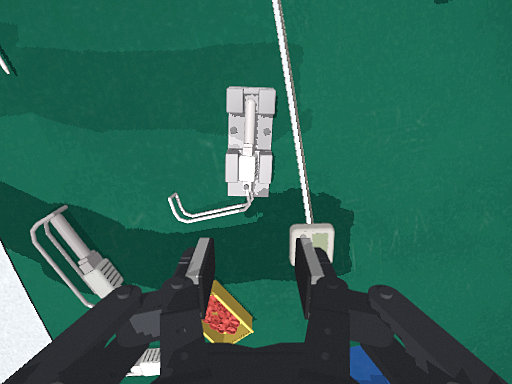

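The wrist picture shows the pin in its cradle: nose at (250,100), handle at (247,165), loop open towards the robot with its bar at (172,203). I fit the shank line.

Run:
```python
from h import *
import pickle
c=pickle.load(open('w2.pkl','rb')); d=np.load('w2.npy'); P=cloud('wrist',d,c)
q=P[(d>0)].reshape(-1,3); q=q[(q[:,0]>.60)&(q[:,0]<.65)&(q[:,1]>-.21)&(q[:,1]<-.185)]
print('z hist',np.histogram(q[:,2],bins=np.arange(0,.05,.004)))
s=q[(q[:,2]>.0265)&(q[:,2]<.037)]
for a in np.arange(-.21,-.185,.005):
    t=s[(s[:,1]>=a)&(s[:,1]<a+.005)]; print(round(a+.0025,4),len(t),t[:,0].min(),t[:,0].max(),t[:,0].mean(),t[:,2].max())
# walls/cheeks and handle in fitted frame
ya=np.radians(79); ex=np.array([np.cos(ya),np.sin(ya)]); ey=np.array([-ex[1],ex[0]])
o=np.array([.6185,-.2265]); a=P[d>0].reshape(-1,3); L=np.c_[(a[:,:2]-o)@ex,(a[:,:2]-o)@ey]*1000
w=(abs(L[:,0])<100)&(abs(L[:,1])<40)&(a[:,2]>.003)&(a[:,2]<.06)
L=L[w];z=a[w,2]
for n,lo,hi in(('top41',.038,.044),('cheek35',.0325,.037),('base',.0025,.007)):
    k=(z>lo)&(z<hi); k2=L[k]; print(n,k.sum(),np.percentile(k2,[1,99],axis=0), cv2.minAreaRect(k2[(k2[:,0]>-75)].astype(np.float32)))
for y0 in (15,20,25,30,35,40):
    k=(abs(L[:,0]-y0)<2.5)&(z>.027)&(z<.037); print(y0,L[k,1].min(),L[k,1].max(),L[k,1].mean(),k.sum())
```

```text
z hist (array([184, 387,   5,   0,   0,   0,   0,  40, 175,   6,   0,   0]), array([0.   , 0.004, 0.008, 0.012, 0.016, 0.02 , 0.024, 0.028, 0.032,
       0.036, 0.04 , 0.044, 0.048]))
-0.2075 43 0.61628877869045 0.6292040012781485 0.6224528302376311 0.036014433311168714
-0.2025 42 0.6172611600144114 0.6301267646676779 0.6240443486922727 0.03589987331060657
-0.1975 46 0.6194991599736559 0.6310465842142582 0.6251907766032118 0.03546239274784413
-0.1925 43 0.6206425810463002 0.632189009412293 0.6266483867297512 0.03610953639480852
-0.1875 45 0.6215922134649003 0.6330592030649008 0.627247407613938 0.03634402974599177
top41 1376 [[-69.8563 -27.0003]
 [  9.8227  28.1099]] ((-29.397937774658203, 0.6611156463623047), (56.08098602294922, 87.9429931640625), 88.41551208496094)
cheek35 1356 [[-75.68   -29.6213]
 [ 76.3431  34.3274]] ((0.12880706787109375, 2.205078125), (57.770172119140625, 155.0605926513672), 85.54574584960938)
base 1594 [[-61.6758 -28.3191]
 [ 78.9583  27.3765]] ((8.24298095703125, -0.3150653839111328), (55.97367477416992, 141.40487670898438), 87.78262329101562)
15 -5.345966742840038 6.524988096434377 0.6434563505996397 38
20 -5.349669300335434 5.472819619158794 -0.05604310004005239 41
25 -6.524819131847222 5.458070352768586 -1.0614292043011666 41
30 -6.523031774544042 4.1054698984450475 -1.2176017520536166 42
35 -6.5252598731703175 4.107686312008428 -1.1825273729193766 47
40 -6.522546697093238 4.048147965419574 -1.2844730535152116 40
```

Run:
```python
from h import *
y=np.radians(-13.4)
rel([.6249,-.199,.010],[np.cos(y),np.sin(y)])
```

```text
shift [237.4  -7.1 -39.5] roll 2.3677325421625284
```

Call:
send_rows(
  rows=[
    [[30, -7, -20], 2.4, 0],
    [[65, -7, -39], 2.4, 0],
    [[105, -7, -39.5], 2.4, 0],
    [[145, -7, -39.5], 2.4, 0],
    [[180, -7, -39.5], 2.4, 0],
  ],
)

```text
time_s: 9.3
eef_pos: [0.6246, -0.1986, 0.0654]
eef_rot: [-116.5, 90.0, 140.1]
force: [0.3, 0.2, -0.4]
opening: 0.0424
```

Call:
send_rows(
  rows=[
    [[0, 0, 0], 0, 0],
    [[20, 0, 0], 0, 0],
    [[40, 0, 0], 0, 0],
    [[57, 0, 0], 0, 0],
    [[57, 0, 0], 0, 0],
  ],
)

```text
time_s: 9.72
eef_pos: [0.624, -0.1991, 0.0091]
eef_rot: [-89.3, 89.8, 167.2]
force: [-0.1, -0.5, -0.5]
opening: 0.0425
```

Run:
```python
from h import *
st(); y=np.radians(-13.4)
rel([.6249,-.199,.010],[np.cos(y),np.sin(y)])
p,d=cams.snapshot('wrist'); cv2.imwrite('pics/w3.png',p); np.save('w3.npy',d)
```

```text
{'time_s': 9.7167, 'qpos': [22.283, 45.5798, -14.6776, 97.0241, 16.457, 39.691, -14.3893], 'eef_pos': [0.624, -0.1991, 0.0091], 'eef_rot': [-89.3089, 89.8314, 167.2447], 'force': [-0.0778, -0.4797, -0.49], 'opening': 0.0425}
shift [-0.9  0.8 -0.3] roll -0.0464488435234216
```

View pics/w3.png

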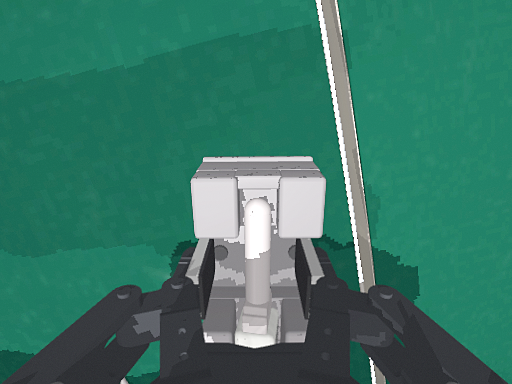

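The wrist picture shows the shank at (258,250), midway between the pads and clear of the cheeks. I close and lift.

Call:
send_rows(
  rows=[
    [[0, 0, 0], 0, -1],
    [[0, 0, 0], 0, -1],
    [[0, 0, 0], 0, -1],
    [[0, 0, 0], 0, -1],
    [[0, 0, 0], 0, -1],
  ],
  newtons=80,
)

```text
time_s: 10.18
eef_pos: [0.6261, -0.1993, 0.0117]
eef_rot: [92.1, 89.9, -11.4]
force: [1.4, 1.0, 6.9]
opening: 0.0093
```

Call:
send_rows(
  rows=[
    [[0, 0, 0], 0, -1],
    [[-15, 0, 0], 0, -1],
    [[-35, 0, 0], 0, -1],
    [[-55, 0, 0], 0, -1],
    [[-70, 0, 0], 0, -1],
  ],
)

```text
time_s: 10.6
eef_pos: [0.6251, -0.1992, 0.0818]
eef_rot: [92.4, 90.0, -11.1]
force: [0.3, -0.2, -1.5]
opening: 0.0095
```

Run:
```python
from h import *
st(); y=np.radians(-11)
rel([.55,-.05,.08],[np.cos(y),np.sin(y)])
p,d=cams.snapshot('wrist'); cv2.imwrite('pics/w4.png',p); np.save('w4.npy',d)
c=cams.calibration('wrist')
p2,d2=cams.snapshot('side'); cv2.imwrite('pics/s4.png',p2)
cv2.imwrite('pics/v4.png',np.hstack([cv2.resize(p[130:384,120:400],(400,363)),cv2.resize(p2[130:330,250:470],(400,363))]))
# empty bench zone: heights of top view around (.55,-.05)
d0=np.load('top0.npy'); P=cloud('top',d0)
for x in np.arange(.48,.64,.02): print(round(x,2),[round(1000*np.max(P[(abs(P[...,0]-x)<.01)&(abs(P[...,1]-yy)<.01)&(d0>0)][:,2],initial=-1)) for yy in np.arange(-.16,.06,.02)])
```

```text
{'time_s': 10.6, 'qpos': [23.3235, 40.3565, -16.3874, 94.4599, 14.4091, 47.2372, -12.6396], 'eef_pos': [0.6251, -0.1992, 0.0818], 'eef_rot': [92.3907, 89.9721, -11.0514], 'force': [0.3422, -0.2391, -1.5207], 'opening': 0.0095}
shift [   1.7 -107.7 -127.7] roll -2.44201491140349
0.48 [7, 9, 7, 7, 6, 4, 7, 8, 7, 5, 6]
0.5 [7, 5, 8, 7, 8, 6, 5, 4, 6, 7, 6]
0.52 [5, 7, 8, 6, 5, 5, 4, 5, 7, 6, 6]
0.54 [6, 6, 5, 8, 6, 6, 8, 7, 7, 7, 6]
0.56 [8, 6, 7, 8, 4, 6, 7, 6, 8, 6, 7]
0.58 [8, 6, 7, 5, 6, 7, 5, 5, 7, 9, 12]
0.6 [39, 9, 6, 6, 6, 8, 4, 6, 3, 6, 8]
0.62 [41, 40, 8, 8, 7, 6, 10, 4, 8, 5, 14]
0.64 [40, 7, 7, 6, 6, 8, 7, 5, 6, 7, 17]
```

View pics/v4.png

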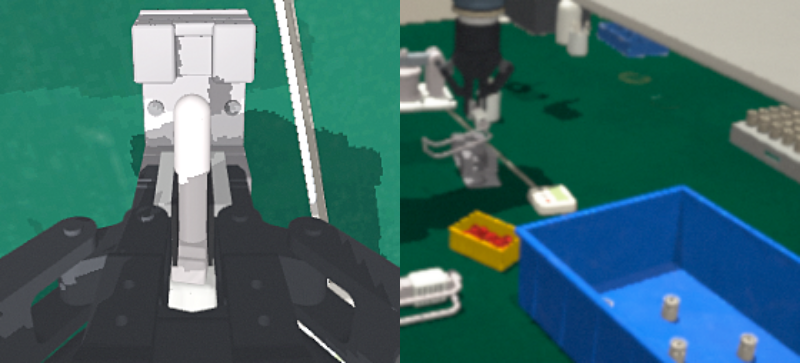

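The crops show the pin held level in the fingers, well clear of the cradle, loop still open. I lay it on clear bench to take it again by the handle.

Call:
send_rows(
  rows=[
    [[0, -22, -26], -1, -1],
    [[0, -44, -52], -2, -1],
    [[0, -66, -78], -2.4, -1],
    [[0, -88, -104], -2.4, -1],
    [[2, -108, -128], -2.4, -1],
  ],
)

```text
time_s: 11.12
eef_pos: [0.5481, -0.048, 0.0777]
eef_rot: [-104.5, 89.9, 154.5]
force: [0.7, 0.1, -2.1]
opening: 0.0093
```

Call:
send_rows(
  rows=[
    [[10, 0, 0], 0, -1],
    [[28, 0, 0], 0, -1],
    [[46, 0, 0], 0, -1],
    [[60, 0, 0], 0, -1],
    [[68, 0, 0], 0, -1],
  ],
)

```text
time_s: 11.53
eef_pos: [0.5485, -0.0496, 0.0081]
eef_rot: [-81.1, 89.8, 177.9]
force: [0.4, 0.2, 0.0]
opening: 0.0094
```

Call:
send_rows(
  rows=[
    [[3, 0, 0], 0, -1],
    [[6, 0, 0], 0, -1],
    [[8, 0, 0], 0, -1],
    [[8, 0, 0], 0, -1],
    [[8, 0, 0], 0, -1],
  ],
)

```text
time_s: 11.95
eef_pos: [0.55, -0.0497, 0.0028]
eef_rot: [92.4, 90.0, -8.6]
force: [0.4, 0.5, 3.5]
opening: 0.0091
```

Call:
send_rows(
  rows=[
    [[0, 0, 0], 0, 0],
    [[0, 0, 0], 0, 0],
    [[0, 0, 0], 0, 0],
    [[0, 0, 0], 0, 0],
    [[0, 0, 0], 0, 0],
  ],
)

```text
time_s: 12.37
eef_pos: [0.5497, -0.0496, 0.0023]
eef_rot: [119.9, 90.0, 18.8]
force: [0.8, -1.0, 0.8]
opening: 0.0427
```

Call:
send_rows(
  rows=[
    [[-15, 0, 0], 0, 0],
    [[-40, 0, 0], 0, 0],
    [[-60, 0, 0], 0, 0],
    [[-60, 0, 0], 0, 0],
    [[-60, 0, 0], 0, 0],
  ],
)

```text
time_s: 12.78
eef_pos: [0.5504, -0.0497, 0.0633]
eef_rot: [98.1, 89.9, -2.9]
force: [0.4, 0.4, -0.6]
opening: 0.0427
```

Run:
```python
from h import *
st(); y=np.radians(-11)
rel([.5422,-.0903,.002],[np.cos(y),np.sin(y)])
c=cams.calibration('wrist')
p,d=cams.snapshot('wrist'); cv2.imwrite('pics/w5.png',p)
for l in('pin','pin_handle','loop_rivet','loop_bar','pin_shank'): print(l,[(np.round(q['at'],4).tolist(),round(q['confidence'],2)) for q in spotter.place_of('wrist',l)[:3]])
P=cloud('wrist',d,c); a=P[d>0]
k=(abs(a[:,0]-.55)<.03)&(a[:,1]>-.06)&(a[:,1]<.02)&(a[:,2]>.010)&(a[:,2]<.03); q=a[k]
for y0 in np.arange(-.055,.02,.01):
    t=q[abs(q[:,1]-y0)<.005]; 
    if len(t)>3: print(round(y0,3),len(t),t[:,0].min(),t[:,0].max(),np.median(t[:,0]),t[:,2].max())
print('tip y',q[:,1].max())
p,d=cams.snapshot('top'); 
for l in('pin','pin_handle','loop_rivet','loop_bar','loop_back'): print(l,[(np.round(q['at'],4).tolist(),round(q['confidence'],2)) for q in spotter.place_of('top',l)[:4]])
```

```text
{'time_s': 12.7833, 'qpos': [10.7003, 35.0273, -15.7507, 111.4311, 15.6084, 35.4402, -26.164], 'eef_pos': [0.5504, -0.0497, 0.0633], 'eef_rot': [98.1188, 89.8654, -2.9396], 'force': [0.3604, 0.3649, -0.5982], 'opening': 0.0427}
shift [61.3 -0.4 41.4] roll -0.05830977795689307
pin [([0.5433, -0.0829, 0.0095], 0.72)]
pin_handle [([0.542, -0.0938, 0.0086], 0.94)]
loop_rivet [([0.5463, -0.0799, 0.0106], 0.65), ([0.5399, -0.117, 0.0114], 0.58)]
loop_bar []
pin_shank [([0.546, -0.0493, 0.0146], 0.88)]
-0.055 227 0.5426625615172596 0.555684494358328 0.5491736695244771 0.01958299602891056
-0.045 239 0.5446050695513941 0.5575582205194072 0.5512559588436089 0.019346536390502156
-0.035 254 0.5463917511238647 0.5595443246773587 0.552971960529249 0.01970257172601314
-0.025 266 0.547975422497727 0.5613334050413405 0.5548564929877073 0.01977040948662412
-0.015 211 0.5501596275044214 0.5620603466183134 0.5561615358456593 0.019500052111612126
tip y -0.012276428794649446
pin [([0.3669, -0.3455, 0.0146], 0.76), ([0.3792, 0.3448, 0.0026], 0.65), ([0.3807, -0.5429, 0.0171], 0.59)]
pin_handle [([0.4013, -0.5399, 0.0178], 0.95), ([0.3714, -0.3709, 0.0168], 0.66)]
loop_rivet [([0.4331, -0.5441, 0.016], 0.69), ([0.3751, -0.3995, 0.0136], 0.56)]
loop_bar [([0.2866, -0.526, 0.0201], 0.59), ([0.5918, 0.1144, -0.0], 0.52), ([0.3468, -0.255, 0.0191], 0.45)]
loop_back [([0.3164, -0.5766, 0.0214], 0.75), ([0.6773, -0.3787, 0.0053], 0.57), ([0.3108, -0.3035, 0.0136], 0.49)]
```

View pics/w5.png

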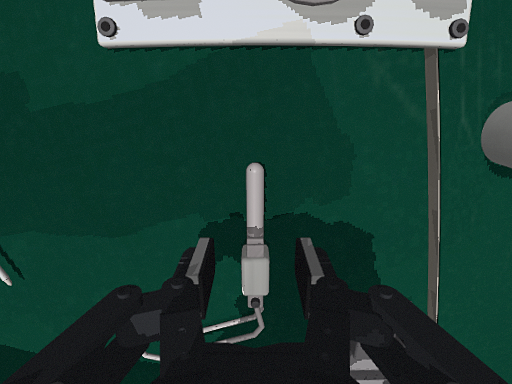

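The wrist picture shows the pin lying flat and aligned: nose (255,168), handle (256,270), tang and rivet (255,303), loop behind. I take the handle.

Call:
send_rows(
  rows=[
    [[0, 0, 20], 0, 0],
    [[5, 0, 42], 0, 0],
    [[25, 0, 42], 0, 0],
    [[48, 0, 42], 0, 0],
    [[60, 0, 42], 0, 0],
  ],
)

```text
time_s: 13.8
eef_pos: [0.5409, -0.0913, 0.0007]
eef_rot: [-85.1, 89.9, 173.8]
force: [-1.1, 0.0, 0.6]
opening: 0.0429
```

Call:
send_rows(
  rows=[
    [[0, 0, 0], 0, 0],
    [[0, 0, 0], 0, -1],
    [[0, 0, 0], 0, -1],
    [[0, 0, 0], 0, -1],
    [[0, 0, 0], 0, -1],
  ],
  newtons=70,
)

```text
time_s: 14.22
eef_pos: [0.5422, -0.0908, 0.0032]
eef_rot: [93.7, 89.9, -7.3]
force: [-0.6, -0.2, -0.3]
opening: 0.0185
```

Call:
send_rows(
  rows=[
    [[0, 0, 0], 0, -1],
    [[-20, 0, 0], 0, -1],
    [[-50, 0, 0], 0, -1],
    [[-85, 0, 0], 0, -1],
    [[-120, 0, 0], 0, -1],
  ],
)

```text
time_s: 14.63
eef_pos: [0.541, -0.0906, 0.1236]
eef_rot: [-95.9, 89.9, 163.1]
force: [1.3, -0.6, -2.0]
opening: 0.0185
```

Run:
```python
from h import *
import pickle
s=st(); c=cams.calibration('wrist')
p,d=cams.snapshot('wrist'); cv2.imwrite('pics/w6.png',p); np.save('w6.npy',d); pickle.dump(c,open('w6.pkl','wb'))
P=cloud('wrist',d,c); a=P[d>0]
e=np.asarray(s['eef_pos']); ya=np.radians(79); ex=np.array([np.cos(ya),np.sin(ya)]); ey=np.array([-ex[1],ex[0]])
L=np.c_[(a[:,:2]-e[:2])@ex,(a[:,:2]-e[:2])@ey,a[:,2]-e[2]]*1000   # pin-x ahead of TCP, pin-y, height over TCP
k=(L[:,0]>25)&(L[:,0]<100)&(abs(L[:,1])<20)&(L[:,2]>-12)&(L[:,2]<40); q=L[k]
for x0 in range(25,90,5):
    t=q[abs(q[:,0]-x0)<2.5]
    if len(t)>3: print(x0,len(t),np.round([t[:,1].min(),t[:,1].max(),np.median(t[:,1]),t[:,2].max(),np.percentile(t[:,2],90)],1))
print('tip',q[:,0].max())
```

```text
{'time_s': 14.6333, 'qpos': [17.0794, 30.0943, -18.4806, 108.7589, 13.3733, 43.2976, -19.9035], 'eef_pos': [0.541, -0.0906, 0.1236], 'eef_rot': [-95.8587, 89.9313, 163.1137], 'force': [1.2859, -0.6047, -2.0452], 'opening': 0.0185}
25 130 [-4.8  6.2  1.2 19.7 18.3]
30 332 [-4.9  6.5  0.7 18.9 17.5]
35 254 [-5.4  6.4  0.7 16.3 15.3]
40 272 [-5.3  6.3  0.7 16.4 15.3]
45 279 [-5.3  6.2  0.7 16.6 15.4]
50 282 [-5.2  6.6  0.5 16.6 15.4]
55 303 [-5.1  6.6  0.7 16.  15.4]
60 311 [-5.1  6.5  0.7 16.1 15.4]
65 320 [-5.   6.5  0.7 17.3 15.4]
70 324 [-5.4  6.3  0.7 16.6 15.5]
75 323 [-5.4  6.3  0.7 16.2 15. ]
80 120 [-4.   5.   0.7 15.6 13.8]
tip 79.93855883410518
```

View pics/w6.png

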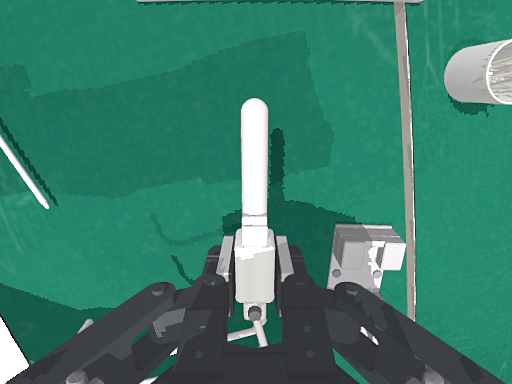

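The picture shows the pin held by the handle, straight and level, nose at (254,103); its axis is 9.4 mm above the TCP. On to the pre-insertion pose, 25 mm short of the ear.

Call:
send_rows(
  rows=[
    [[9, -12, -16], 0, -1],
    [[18, -24, -32], 0, -1],
    [[27, -36, -48], 0, -1],
    [[36, -48, -64], 0, -1],
    [[45, -60, -82], 0, -1],
  ],
)

```text
time_s: 15.1
eef_pos: [0.4979, 0.0014, 0.0772]
eef_rot: [85.4, 90.0, -15.7]
force: [-0.2, 1.0, -2.2]
opening: 0.0187
```

Call:
send_rows(
  rows=[
    [[0, 0, 0], 0, -1],
    [[0, 0, 0], 0, -1],
    [[0, 0, 0], 0, -1],
    [[0, 0, 0], 0, -1],
    [[0, 0, 0], 0, -1],
  ],
)

```text
time_s: 15.52
eef_pos: [0.499, 0.0003, 0.0776]
eef_rot: [84.0, 89.9, -17.1]
force: [-0.9, 0.0, -1.2]
opening: 0.0189
```

```bash
cat > look.py <<'E'
from h import *
import sys
s=st(); c=cams.calibration('wrist'); M=R.from_euler('xyz',s['eef_rot'],degrees=True).as_matrix()
p,d=cams.snapshot('wrist'); cv2.imwrite(sys.argv[1],p); np.save('w7.npy',d)
P=cloud('wrist',d,c); a=P[d>0]
y=np.radians(-11); print('tool y yaw',np.degrees(np.arctan2(M[1,1],M[0,1])))
cx=np.array([np.cos(y),np.sin(y)]); cy=np.array([-cx[1],cx[0]])
e=np.asarray(s['eef_pos']); L=np.c_[(a[:,:2]-e[:2])@cx,(a[:,:2]-e[:2])@cy,a[:,2]-e[2]]*1000
def sel(lo,hi): return L[np.all((L>lo)&(L<hi),1)]
q=sel([-20,30,-5],[20,78,20])
for x0 in range(30,80,8):
    t=q[abs(q[:,1]-x0)<4]
    if len(t)>3: print('shank',x0,len(t),np.round([t[:,0].min(),t[:,0].max(),(t[:,0].min()+t[:,0].max())/2,np.percentile(t[:,2],90)],2))
k=sel([-30,75,22],[30,180,32]); r=cv2.minAreaRect(k[:,:2].astype(np.float32)); print('ear tops',len(k),r,'z',np.median(k[:,2]))
for nm,lo,hi in(('R',85,115),('L',122,160)):
    t=k[(k[:,1]>lo)&(k[:,1]<hi)]
    if len(t): print(nm,np.percentile(t,[0.5,99.5],axis=0).round(1).tolist())
E
python3 look.py pics/w7.png
```

```text
{'time_s': 15.5167, 'qpos': [5.9011, 30.6491, -16.4052, 118.4683, 15.4443, 32.8231, -32.5077], 'eef_pos': [0.499, 0.0003, 0.0776], 'eef_rot': [84.0417, 89.9498, -17.0896], 'force': [-0.8757, 0.0335, -1.2146], 'opening': 0.0189}
tool y yaw -11.131386266202128
shank 30 200 [-6.41  4.95 -0.73 15.42]
shank 38 425 [-6.35  5.43 -0.46 15.34]
shank 46 445 [-6.19  5.33 -0.43 15.31]
shank 54 472 [-6.63  5.23 -0.7  15.31]
shank 62 504 [-6.44  5.11 -0.67 15.26]
shank 70 522 [-6.3   5.48 -0.41 15.39]
shank 78 265 [-6.18  5.48 -0.35 15.06]
ear tops 2354 ((-1.8032341003417969, 109.10377502441406), (7.598171234130859, 32.306976318359375), 89.73823547363281) z 28.6106066398878
R [[-17.7, 105.6, 22.5], [14.1, 112.8, 30.6]]
```

View pics/w7.png

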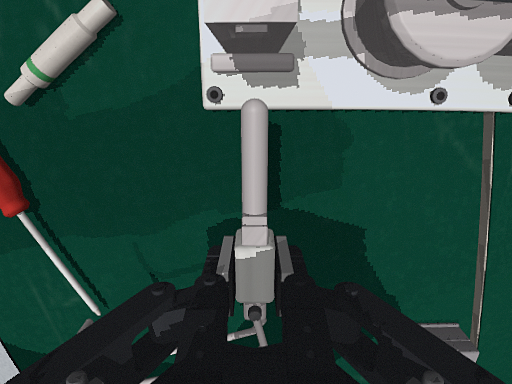

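The picture shows the nose at (255,103) in line with the right ear, whose top shows at (252,15). In the camera's own terms the pin is 1.2 mm right and 1.2 mm low; I correct that and go in stepwise.

Call:
send_rows(
  rows=[
    [[-1.2, -1.2, -5], 0, -1],
    [[-1.2, -1.2, -12], 0, -1],
    [[-1.2, -1.2, -20], 0, -1],
    [[-1.2, -1.2, -26], 0, -1],
    [[-1.2, -1.2, -32], 0, -1],
  ],
)

```text
time_s: 15.98
eef_pos: [0.5036, 0.034, 0.0785]
eef_rot: [161.8, 90.0, 60.8]
force: [-0.4, 0.4, -0.9]
opening: 0.0185
```

```bash
python3 look.py pics/w8.png
```

```text
{'time_s': 15.9833, 'qpos': [2.0192, 30.9032, -16.2719, 117.5696, 15.1024, 33.4551, -35.7143], 'eef_pos': [0.5036, 0.034, 0.0785], 'eef_rot': [161.7504, 89.9791, 60.7642], 'force': [-0.3707, 0.4075, -0.873], 'opening': 0.0185}
tool y yaw -10.986162717517477
shank 30 204 [-6.45  4.88 -0.79 15.21]
shank 38 426 [-6.37  5.37 -0.5  15.28]
shank 46 454 [-6.3   5.26 -0.52 15.45]
shank 54 471 [-6.68  5.19 -0.75 15.34]
shank 62 498 [-6.54  5.06 -0.74 15.36]
shank 70 288 [-6.43  4.92 -0.75 15.39]
ear tops 10331 ((5.244998931884766, 94.29788970947266), (48.56794738769531, 38.25212478637695), 0.0870465561747551) z 25.524718530299058
R [[-18.6, 85.2, 22.3], [19.0, 112.8, 29.1]]
```

Call:
send_rows(
  rows=[
    [[0, 0, -5], 0, -1],
    [[0, 0, -10], 0, -1],
    [[0, 0, -15], 0, -1],
    [[0, 0, -20], 0, -1],
    [[0, 0, -25], 0, -1],
  ],
)

```text
time_s: 16.45
eef_pos: [0.5083, 0.0579, 0.0785]
eef_rot: [-118.4, 90.0, 140.5]
force: [0.5, 0.0, -0.8]
opening: 0.0188
```

Call:
send_rows(
  rows=[
    [[0, 0, -4], 0, -1],
    [[0, 0, -8], 0, -1],
    [[0, 0, -12], 0, -1],
    [[0, 0, -15], 0, -1],
    [[0, 0, -15], 0, -1],
  ],
)

```text
time_s: 16.87
eef_pos: [0.5112, 0.0729, 0.0785]
eef_rot: [159.8, 90.0, 58.8]
force: [0.2, -0.8, -1.4]
opening: 0.0183
```

```bash
python3 look.py pics/w9.png
```

```text
{'time_s': 16.8667, 'qpos': [-2.388, 31.5718, -15.9942, 115.9173, 14.7658, 34.38, -39.3763], 'eef_pos': [0.5112, 0.0729, 0.0785], 'eef_rot': [159.7638, 89.9705, 58.7683], 'force': [0.2, -0.8387, -1.3686], 'opening': 0.0183}
tool y yaw -10.995560511427083
shank 46 41 [-15.66  15.01  -0.33  19.83]
shank 70 158 [-19.04  19.95   0.45  19.25]
ear tops 1914 ((0.011384963989257812, 78.98745727539062), (32.27201843261719, 7.92888069152832), 0.6252526044845581) z 27.74794216688456
```

Call:
send_rows(
  rows=[
    [[0, 0, -3], 0, -1],
    [[0, 0, -6], 0, -1],
    [[0, 0, -9], 0, -1],
    [[0, 0, -12], 0, -1],
    [[0, 0, -12], 0, -1],
  ],
)

```text
time_s: 17.33
eef_pos: [0.5136, 0.0848, 0.0785]
eef_rot: [162.2, 90.0, 61.2]
force: [-0.1, 0.4, -2.5]
opening: 0.0185
```

Call:
send_rows(
  rows=[
    [[0, 0, -2], 0, -1],
    [[0, 0, -4], 0, -1],
    [[0, 0, -6], 0, -1],
    [[0, 0, -7], 0, -1],
    [[0, 0, -7], 0, -1],
  ],
)

```text
time_s: 17.75
eef_pos: [0.5146, 0.0901, 0.0785]
eef_rot: [-14.0, 89.9, -115.1]
force: [-0.0, -2.6, 0.1]
opening: 0.0182
```

Call:
send_rows(
  rows=[
    [[0, 0, -1], 0, -1],
    [[0, 0, -2], 0, -1],
    [[0, 0, -3], 0, -1],
    [[0, 0, -3], 0, -1],
    [[0, 0, -3], 0, -1],
  ],
)

```text
time_s: 18.17
eef_pos: [0.5145, 0.0901, 0.0785]
eef_rot: [-13.4, 89.7, -114.6]
force: [-1.4, -12.7, 5.2]
opening: 0.0183
```

Run:
```python
from h import *
s=st(); ym=np.radians(79); e=np.array(s['eef_pos'])
for cam in('wrist','top','side'):
    p,d=cams.snapshot(cam); cv2.imwrite(f'pics/{cam}10.png',p)
    for l in('pin','pin_handle','loop_rivet','loop_back','loop_bar','clevis_mouth'): print(cam,l,[(np.round(q['at'],4).tolist(),round(q['confidence'],2)) for q in spotter.place_of(cam,l)[:3] if q['at'][0]>.36 and q['at'][1]>-.15])
a=cv2.imread('pics/wrist10.png'); u=w2px('top',[.50,.06,.09])[0].astype(int); v=w2px('side',[.50,.06,.09])[0].astype(int); print(u,v)
b=cv2.imread('pics/side10.png')[v[1]-60:v[1]+60,v[0]-60:v[0]+60]
cv2.imwrite('pics/v10.png',np.hstack([cv2.resize(a,(440,330)),cv2.resize(b,(330,330),interpolation=cv2.INTER_CUBIC)]))
```

```text
{'time_s': 18.1667, 'qpos': [-4.6114, 31.97, -15.623, 114.9219, 14.6887, 35.1399, -41.278], 'eef_pos': [0.5145, 0.0901, 0.0785], 'eef_rot': [-13.3713, 89.7363, -114.5678], 'force': [-1.4372, -12.71, 5.2112], 'opening': 0.0183}
wrist pin []
wrist pin_handle [([0.5136, 0.088, 0.0834], 0.57)]
wrist loop_rivet [([0.5086, 0.061, 0.0862], 0.85)]
wrist loop_back [([0.5122, 0.0887, 0.083], 0.73), ([0.4332, 0.0269, 0.0891], 0.61)]
wrist loop_bar [([0.4024, 0.0609, 0.0878], 0.64)]
wrist clevis_mouth [([0.5202, 0.1064, 0.0908], 0.97)]
top pin []
top pin_handle []
top loop_rivet [([0.6828, 0.0997, 0.0878], 0.7)]
top loop_back []
top loop_bar [([0.7409, -0.0296, 0.0012], 0.23)]
top clevis_mouth []
side pin [([0.5179, 0.1064, 0.0833], 0.41)]
side pin_handle [([0.5167, 0.0882, 0.0877], 0.51)]
side loop_rivet [([0.5155, 0.1083, 0.0907], 0.66)]
side loop_back [([0.4331, 0.0267, 0.0912], 0.66)]
side loop_bar [([0.5262, 0.1531, 0.0849], 0.65)]
side clevis_mouth [([0.5167, 0.1076, 0.0883], 0.88)]
[211 208] [225 170]
```

View pics/v10.png

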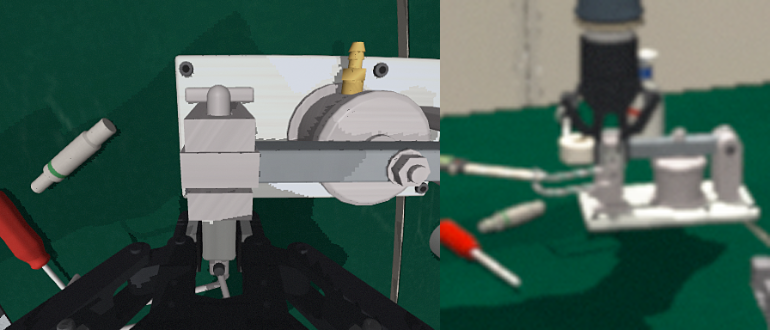

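The pin is home: nose standing out past the left ear at (217,95), shoulder stopped by 13 N against the ear, loop open at about 108°. I release it, go up and turn the gripper 90° for the loop.

Call:
send_rows(
  rows=[
    [[0, 0, 3], 0, -1],
    [[0, 0, 3], 0, 0],
    [[0, 0, 3], 0, 0],
    [[0, 0, 3], 0, 0],
    [[0, 0, 3], 0, 0],
  ],
)

```text
time_s: 19.63
eef_pos: [0.5149, 0.0914, 0.0786]
eef_rot: [161.0, 90.0, 60.0]
force: [-0.2, -0.7, 0.5]
opening: 0.0427
```

Call:
send_rows(
  rows=[
    [[-25, 0, 0], 0, 0],
    [[-55, 0, 0], 0, 0],
    [[-85, 0, 0], 0, 0],
    [[-110, 0, 0], 0, 0],
    [[-110, 0, 0], 0, 0],
  ],
)

```text
time_s: 20.05
eef_pos: [0.517, 0.092, 0.1932]
eef_rot: [116.2, 89.6, 15.2]
force: [0.8, -0.1, 0.3]
opening: 0.0424
```

```bash
cat > chk.py <<'E'
from h import *
import sys
s=st(); mouth=np.array([.5172,.1046]); px=np.array([.191,.982]); py=np.array([-.982,.191]); riv=mouth-.039*px
for cam in sys.argv[1:]:
    p,d=cams.snapshot(cam); cv2.imwrite(f'pics/{cam}_{s["time_s"]:.1f}.png',p)
    for l in('pin','pin_handle','loop_rivet','loop_back','loop_bar','clevis_exit'):
        for q in spotter.place_of(cam,l)[:2]:
            a=np.array(q['at'])
            if np.linalg.norm(a[:2]-mouth)<.18: print(cam,l,'pinframe',np.round([(a[:2]-mouth)@px*1000,(a[:2]-mouth)@py*1000,a[2]*1000],1),'ang',np.round(np.degrees(np.arctan2((a[:2]-riv)@py,(a[:2]-riv)@px)),1),round(q['confidence'],2))
E
python3 chk.py wrist
python3 - <<'E'
from h import *
mouth=np.array([.5172,.1046]); px=np.array([.191,.982]); py=np.array([-.982,.191]); riv=mouth-.039*px
prev=None
for th,g in ((108.5,12),(108.5,0),(95,0),(80,0),(65,0),(50,0),(38,0),(28,0),(20,0),(14,0),(9,0),(5,0),(0,0),(0,-3)):
    t=np.radians(th); h=12*abs(np.sin(t))+11*abs(np.cos(t)); l=np.array([76,30+h+g])
    v=np.array([l[0]*np.cos(t)-l[1]*np.sin(t), l[0]*np.sin(t)+l[1]*np.cos(t)])
    w=riv+(v[0]*px+v[1]*py)/1000
    print(th,g,'pinframe rel rivet',v.round(1),'world',w.round(4), 'tool(y,z) step', None if prev is None else [round(prev[0]-v[0],1),round(v[1]-prev[1],1)]); prev=v
E
```

```text
{'time_s': 20.05, 'qpos': [-1.5509, 23.1179, -19.1794, 107.852, 9.7123, 50.1556, -36.5108], 'eef_pos': [0.517, 0.092, 0.1932], 'eef_rot': [116.1986, 89.5626, 15.1794], 'force': [0.7511, -0.0575, 0.2994], 'opening': 0.0424}
wrist pin pinframe [-4.7  0.  85. ] ang 0.0 0.59
wrist pin_handle pinframe [-16.8   2.9  83.1] ang 7.3 0.98
wrist loop_rivet pinframe [-43.9  -3.4  85. ] ang -144.6 0.74
wrist loop_back pinframe [-93.2  68.4  76.4] ang 128.4 0.82
wrist loop_back pinframe [-0.5 -0.3 91. ] ang -0.4 0.59
wrist loop_bar pinframe [-68.6 105.7  77.1] ang 105.6 0.78
wrist loop_bar pinframe [19.4  2.9 89.4] ang 2.8 0.33
wrist clevis_exit pinframe [49.5 -4.7 88.9] ang -3.1 0.91
108.5 12 pinframe rel rivet [-78.  54.] world [ 0.4418 -0.    ] tool(y,z) step None
108.5 0 pinframe rel rivet [-66.7  57.8] world [0.4402 0.0119] tool(y,z) step [np.float64(-11.4), np.float64(3.8)]
95 0 pinframe rel rivet [-49.4  72. ] world [0.4296 0.0316] tool(y,z) step [np.float64(-17.3), np.float64(14.1)]
80 0 pinframe rel rivet [-29.9  82.4] world [0.4231 0.0527] tool(y,z) step [np.float64(-19.5), np.float64(10
[... 400 characters left out ...]
y,z) step [np.float64(-14.3), np.float64(-7.4)]
20 0 pinframe rel rivet [56.2 67.8] world [0.454  0.1344] tool(y,z) step [np.float64(-10.4), np.float64(-8.0)]
14 0 pinframe rel rivet [63.2 60.7] world [0.4622 0.14  ] tool(y,z) step [np.float64(-7.0), np.float64(-7.1)]
9 0 pinframe rel rivet [68.4 54.1] world [0.4697 0.1438] tool(y,z) step [np.float64(-5.2), np.float64(-6.6)]
5 0 pinframe rel rivet [72.  48.5] world [0.4759 0.1463] tool(y,z) step [np.float64(-3.7), np.float64(-5.6)]
0 0 pinframe rel rivet [76. 41.] world [0.484  0.1488] tool(y,z) step [np.float64(-4.0), np.float64(-7.5)]
0 -3 pinframe rel rivet [76. 38.] world [0.487  0.1482] tool(y,z) step [np.float64(0.0), np.float64(-3.0)]
```

Call:
send_rows(
  rows=[
    [[0, -8, 19], 7, -1],
    [[0, -16, 38], 14, -1],
    [[0, -24, 57], 21, -1],
    [[0, -32, 76], 28, -1],
    [[0, -39, 94], 35, -1],
  ],
)

```text
time_s: 20.82
eef_pos: [0.4573, 0.0051, 0.1878]
eef_rot: [-40.9, 89.9, -177.3]
force: [1.1, -0.0, -0.2]
opening: 0.0002
```

Call:
send_rows(
  rows=[
    [[0, 0, 0], 7, -1],
    [[0, 0, 0], 14, -1],
    [[0, 0, 0], 21, -1],
    [[0, 0, 0], 28, -1],
    [[0, 0, 0], 35, -1],
  ],
)

```text
time_s: 21.23
eef_pos: [0.4581, 0.0059, 0.1879]
eef_rot: [-1.0, 89.9, -172.4]
force: [-0.4, 0.4, -0.1]
opening: 0.0004
```

Call:
send_rows(
  rows=[
    [[0, 0, 0], 7, -1],
    [[0, 0, 0], 14, -1],
    [[0, 0, 0], 20, -1],
    [[0, 0, 0], 20, -1],
    [[0, 0, 0], 20, -1],
  ],
)

```text
time_s: 21.65
eef_pos: [0.4582, 0.0061, 0.188]
eef_rot: [28.2, 89.9, -162.6]
force: [-0.1, -1.3, -0.6]
opening: 0.0002
```

Run:
```python
from h import *
s=st(); M=R.from_euler('xyz',s['eef_rot'],degrees=True).as_matrix(); print('tool y',M[:,1],'z',M[:,2])
mouth=np.array([.5172,.1046]); px=np.array([.191,.982]); py=np.array([-.982,.191]); riv=mouth-.039*px
e=np.array(s['eef_pos'])[:2]-riv; print('tcp rel rivet',e@px*1000,e@py*1000)
prev=None
for th,g in ((108.5,12),(108.5,0),(95,0),(80,0),(65,0),(50,0),(38,0),(28,0),(20,0),(14,0),(9,0),(5,0),(0,0),(0,-3)):
    t=np.radians(th); h=12*abs(np.sin(t))+11*abs(np.cos(t)); l=np.array([np.interp(th,[14,50],[76,60]),30+h+g])
    v=np.array([l[0]*np.cos(t)-l[1]*np.sin(t), l[0]*np.sin(t)+l[1]*np.cos(t)])
    w=riv+(v[0]*px+v[1]*py)/1000
    print(th,g,v.round(1),'r',np.hypot(*w).round(3), 'tool(y,z) from start', None if prev is None else [round(prev[0]-v[0],1),round(v[1]-prev[1],1)])
    prev=v if prev is None else prev
```

```text
{'time_s': 21.65, 'qpos': [-9.2939, 17.8493, 3.483, 117.2911, -1.4927, 44.9608, -105.7435], 'eef_pos': [0.4582, 0.0061, 0.188], 'eef_rot': [28.2416, 89.9382, -162.5813], 'force': [-0.0833, -1.3003, -0.6039], 'opening': 0.0002}
tool y [-0.1878 -0.9822  0.0005] z [-0.9822  0.1878  0.0009]
tcp rel rivet -68.95940788232302 39.134438874263616
108.5 12 [-73.   38.9] r 0.458 tool(y,z) from start None
108.5 0 [-61.6  42.7] r 0.456 tool(y,z) from start [np.float64(-11.4), np.float64(3.8)]
95 0 [-48.  56.] r 0.447 tool(y,z) from start [np.float64(-25.0), np.float64(17.2)]
80 0 [-32.6  66.7] r 0.441 tool(y,z) from start [np.float64(-40.3), np.float64(27.8)]
65 0 [-15.9  73.6] r 0.439 tool(y,z) from start [np.float64(-57.1), np.float64(34.8)]
50 0 [ 3.1 75.7] r 0.444 tool(y,z) from start [np.float64(-76.1), np.float64(36.8)]
38 0 [23.1 76.5] r 0.451 tool(y,z) from start [np.float64(-96.1), np.float64(37.7)]
28 0 [40.3 72.8] r 0.462 tool(y,z) from start [np.float64(-113.3), np.float64(33.9)]
20 0 [53.7 66.8] r 0.473 tool(y,z) from start [np.float64(-126.7), np.float64(28.0)]
14 0 [63.2 60.7] r 0.483 tool(y,z) from start [np.float64(-136.2), np.float64(21.8)]
9 0 [68.4 54.1] r 0.491 tool(y,z) from start [np.float64(-141.3), np.float64(15.3)]
5 0 [72.  48.5] r 0.498 tool(y,z) from start [np.float64(-145.0), np.float64(9.6)]
0 0 [76. 41.] r 0.506 tool(y,z) from start [np.float64(-149.0), np.float64(2.1)]
0 -3 [76. 38.] r 0.509 tool(y,z) from start [np.float64(-149.0), np.float64(-0.9)]
```

Call:
send_rows(
  rows=[
    [[10, 6, 0], 0, -1],
    [[40, 6, 0], 0, -1],
    [[75, 6, 0], 0, -1],
    [[110, 6, 0], 0, -1],
    [[131, 6, 0], 0, -1],
  ],
)

```text
time_s: 22.07
eef_pos: [0.4561, 0.0001, 0.0548]
eef_rot: [5.5, 89.9, 174.7]
force: [-0.8, -0.4, -0.2]
opening: -0.0004
```

```bash
python3 chk.py side wrist
python3 - <<'E'
from h import *
s=readout.state(); mouth=np.array([.5172,.1046]); px=np.array([.191,.982]); py=np.array([-.982,.191]); riv=mouth-.039*px
e=np.array(s['eef_pos'])[:2]-riv; print('tcp rel rivet',e@px*1000,e@py*1000)
E
```

```text
{'time_s': 22.0667, 'qpos': [-7.2898, 30.3587, 2.0147, 125.8933, -2.5743, 23.917, -103.9902], 'eef_pos': [0.4561, 0.0001, 0.0548], 'eef_rot': [5.511, 89.8656, 174.716], 'force': [-0.7526, -0.3523, -0.2344], 'opening': -0.0004}
side loop_bar pinframe [  25.3 -158.9   83.2] ang -68.0 0.71
side clevis_exit pinframe [47.5  0.4 85.8] ang 0.2 0.76
wrist pin_handle pinframe [-18.2   0.6  82.2] ang 1.8 0.76
wrist loop_rivet pinframe [-44.8  -0.4  84.7] ang -176.5 0.74
tcp rel rivet -75.00467600318416 38.68880411770518
```

Call:
send_rows(
  rows=[
    [[0, -7, 2], 0, -1],
    [[0, -14, 4], 0, -1],
    [[0, -20, 10], 0, -1],
    [[0, -27, 17], 0, -1],
    [[0, -35, 22.5], 0, -1],
  ],
)

```text
time_s: 23.18
eef_pos: [0.4408, 0.0397, 0.0574]
eef_rot: [10.6, 90.0, 179.6]
force: [-0.3, -0.9, -0.3]
opening: -0.0001
```

Call:
send_rows(
  rows=[
    [[0, -7, 5], 0, -1],
    [[0, -16, 9], 0, -1],
    [[0, -24, 12], 0, -1],
    [[0, -33, 13], 0, -1],
    [[0, -43, 14], 0, -1],
  ],
)

```text
time_s: 23.6
eef_pos: [0.4364, 0.0845, 0.0575]
eef_rot: [167.1, 90.0, -23.9]
force: [0.1, -1.2, -0.1]
opening: 0.0003
```

```bash
python3 chk.py wrist side top
```

```text
{'time_s': 23.6, 'qpos': [-19.4632, 29.5142, 3.5065, 127.5432, -4.4088, 23.0472, -113.3937], 'eef_pos': [0.4364, 0.0845, 0.0575], 'eef_rot': [167.1444, 89.9968, -23.8965], 'force': [0.0644, -1.1796, -0.1479], 'opening': 0.0003}
wrist pin pinframe [-3.3  0.4 84.4] ang 0.6 0.78
wrist pin pinframe [-11.2  77.3  78.2] ang 70.2 0.56
wrist pin_handle pinframe [-16.4   1.3  80.7] ang 3.3 0.91
wrist loop_rivet pinframe [-40.6  -2.   84.3] ang -128.1 0.6
wrist loop_back pinframe [-9.1 80.9 82. ] ang 69.7 0.73
wrist loop_bar pinframe [32.4 75.8 80.8] ang 46.7 0.86
wrist clevis_exit pinframe [50.4  0.1 88.9] ang 0.1 0.75
side pin pinframe [48.8  1.8 88.2] ang 1.2 0.66
side clevis_exit pinframe [ 0.2  0.7 91.7] ang 1.1 0.17
top pin_handle pinframe [-15.1  -0.3  84.9] ang -0.7 0.59
top clevis_exit pinframe [45.6 -1.5 86.7] ang -1.0 0.86
```

Call:
send_rows(
  rows=[
    [[0, -10, 1], 0, -1],
    [[0, -20, 1], 0, -1],
    [[0, -29, -0.5], 0, -1],
    [[0, -37, -3], 0, -1],
    [[0, -44, -6], 0, -1],
  ],
)

```text
time_s: 25.07
eef_pos: [0.4511, 0.1272, 0.0575]
eef_rot: [-97.6, 90.0, 71.4]
force: [0.2, -0.8, -0.2]
opening: -0.0002
```

Call:
send_rows(
  rows=[
    [[0, -6.5, -3], 0, -1],
    [[0, -11, -5.5], 0, -1],
    [[0, -16, -9], 0, -1],
    [[0, -19, -12], 0, -1],
    [[0, -21, -15], 0, -1],
  ],
)

```text
time_s: 25.48
eef_pos: [0.4699, 0.1436, 0.0575]
eef_rot: [-112.5, 90.0, 56.4]
force: [-1.4, 0.3, 0.3]
opening: 0.0001
```

```bash
python3 chk.py wrist side
```

```text
{'time_s': 25.4833, 'qpos': [-25.553, 31.9361, 4.5064, 120.9676, -5.2061, 27.271, -118.1355], 'eef_pos': [0.4699, 0.1436, 0.0575], 'eef_rot': [-112.5432, 89.9985, 56.4177], 'force': [-1.3921, 0.3489, 0.2709], 'opening': 0.0001}
wrist pin pinframe [-3.9  2.6 83.7] ang 4.2 0.93
wrist pin_handle pinframe [-16.5   1.8  83.3] ang 4.5 0.56
wrist loop_rivet pinframe [-42.3  -0.4  86.6] ang -173.3 0.8
wrist loop_back pinframe [33.7 38.3 81.6] ang 27.7 0.72
wrist loop_bar pinframe [57.6  9.6 87.8] ang 5.7 0.62
wrist loop_bar pinframe [54.1 -1.4 88.5] ang -0.9 0.56
wrist clevis_exit pinframe [52.4 -3.5 88.5] ang -2.2 0.81
side pin_handle pinframe [-18.9  -1.9  86.5] ang -5.5 0.67
side loop_back pinframe [32.2 38.6 86.2] ang 28.4 0.59
side clevis_exit pinframe [45.2  3.1 88. ] ang 2.1 0.97
```

Call:
send_rows(
  rows=[
    [[0, -2, -3], 0, -1],
    [[0, -4, -6], 0, -1],
    [[0, -6, -9], 0, -1],
    [[0, -8, -12], 0, -1],
    [[0, -8, -15], 0, -1],
  ],
)

```text
time_s: 26.6
eef_pos: [0.4854, 0.1492, 0.0574]
eef_rot: [-7.5, 89.9, 161.5]
force: [-10.7, 4.6, 4.7]
opening: -0.0004
```

```bash
python3 chk.py wrist side
```

```text
{'time_s': 26.6, 'qpos': [-25.4062, 32.8387, 4.5227, 118.5509, -5.1865, 28.8494, -118.0481], 'eef_pos': [0.4854, 0.1492, 0.0574], 'eef_rot': [-7.5038, 89.9237, 161.5038], 'force': [-10.6659, 4.5886, 4.6947], 'opening': -0.0004}
wrist pin_handle pinframe [-19.    2.1  85.2] ang 6.0 0.97
wrist loop_rivet pinframe [-42.4  -0.8  85.2] ang -166.6 0.94
wrist loop_back pinframe [38.4 27.1 85.6] ang 19.3 0.72
wrist loop_bar pinframe [61.2 -7.  86.9] ang -4.0 0.74
wrist clevis_exit pinframe [48.4 -3.1 90.7] ang -2.0 0.9
wrist clevis_exit pinframe [ 21.7 -41.8 102.1] ang -34.6 0.2
side pin pinframe [-1.8 -1.1 84.7] ang -1.6 0.62
side clevis_exit pinframe [46.8  4.2 87.3] ang 2.8 0.94
```

Call:
send_rows(
  rows=[
    [[0, 0, -2], 0, -1],
    [[0, 0, -4], 0, -1],
    [[0, 0, -4], 0, -1],
    [[0, 0, -4], 0, -1],
    [[0, 0, -4], 0, -1],
  ],
)

```text
time_s: 27.72
eef_pos: [0.4858, 0.1487, 0.057]
eef_rot: [9.9, 89.6, 179.0]
force: [-13.7, 5.3, 7.6]
opening: 0.0001
```

Call:
send_rows(
  rows=[
    [[0, 0, 4], 0, -1],
    [[0, 0, 14], 0, -1],
    [[0, 0, 30], 0, -1],
    [[0, 0, 45], 0, -1],
    [[0, 0, 45], 0, -1],
  ],
)

```text
time_s: 28.13
eef_pos: [0.4426, 0.1565, 0.0574]
eef_rot: [20.0, 89.9, -171.0]
force: [-0.8, -0.7, 0.8]
opening: 0.0002
```

```bash
python3 chk.py wrist side top; ls -t pics|head -3
python3 - <<'E'
import cv2,glob,os
from h import *
f=sorted(glob.glob('pics/*_2*.png'),key=os.path.getmtime)[-3:]
g={k:[x for x in f if k in x][0] for k in('wrist','side','top')}
w=cv2.imread(g['wrist']); s=cv2.imread(g['side']); t=cv2.imread(g['top'])
v=w2px('side',[.515,.10,.09])[0].astype(int);u=w2px('top',[.515,.10,.09])[0].astype(int)
r=lambda a,p,k:cv2.resize(a[max(p[1]-k,0):p[1]+k,max(p[0]-k,0):p[0]+k],(300,300),interpolation=cv2.INTER_CUBIC)
cv2.imwrite('pics/fin.png',np.vstack([np.hstack([r(s,v,45),r(t,u,35)]),cv2.resize(w,(400,300))[:, :] if False else np.hstack([cv2.resize(w,(400,300)),np.zeros((300,200,3),np.uint8)])]))
E
```

```text
{'time_s': 28.1333, 'qpos': [-28.3823, 30.8622, 4.6419, 123.974, -5.6151, 25.4712, -120.2877], 'eef_pos': [0.4426, 0.1565, 0.0574], 'eef_rot': [19.9767, 89.8779, -170.9928], 'force': [-0.7827, -0.6958, 0.7614], 'opening': 0.0002}
wrist pin_handle pinframe [-18.3   3.6  82.5] ang 9.8 0.62
wrist loop_rivet pinframe [-41.5  -2.8  84.5] ang -132.2 0.68
wrist loop_back pinframe [39.3 26.2 85.3] ang 18.5 0.57
wrist loop_bar pinframe [60.6 -5.6 87.7] ang -3.2 0.85
wrist clevis_exit pinframe [51.3 -3.3 86. ] ang -2.1 0.65
side loop_back pinframe [36.2 28.2 88.9] ang 20.6 0.59
side clevis_exit pinframe [48.9  2.5 89.4] ang 1.6 0.56
top pin pinframe [-3.2  2.2 87.8] ang 3.6 0.65
top loop_back pinframe [39.3 26.1 85.9] ang 18.4 0.58
top clevis_exit pinframe [47.6 -3.2 85.5] ang -2.1 0.98
top_28.1.png
side_28.1.png
wrist_28.1.png
```

View pics/fin.png

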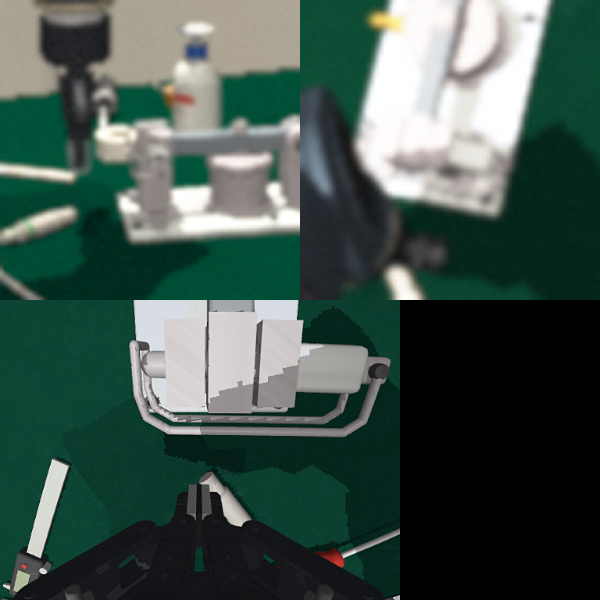

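Run:
```python
from h import *
p,d=cams.snapshot('wrist'); P=cloud('wrist',d); a=P[d>0]
mouth=np.array([.5172,.1046]); px=np.array([.191,.982]); py=np.array([-.982,.191])
L=np.c_[(a[:,:2]-mouth)@px,(a[:,:2]-mouth)@py,a[:,2]]*1000
k=(L[:,0]>-22)&(L[:,0]<46)&(L[:,1]>20)&(L[:,1]<40)&(L[:,2]>93)&(L[:,2]<106); q=L[k]
print('wire',len(q),np.polyfit(q[:,0],q[:,1],1),np.polyfit(q[:,0],q[:,2],1),q.mean(0))
k=(L[:,0]>54)&(L[:,0]<75)&(abs(L[:,1])<26)&(L[:,2]>75)&(L[:,2]<106); q=L[k]
for y0 in range(-16,26,3):
    t=q[abs(q[:,1]-y0)<1.5]
    if len(t): print(y0,len(t),np.round([t[:,0].min(),t[:,0].max(),t[:,2].max()],1))
k=(L[:,0]>-28)&(L[:,0]<-3)&(abs(L[:,1])<15)&(L[:,2]>95)&(L[:,2]<106);q=L[k];print('handle top',len(q),q.min(0),q.max(0))
k=(L[:,0]>2)&(L[:,0]<13)&(abs(L[:,1])<20)&(L[:,2]>102)&(L[:,2]<112);q=L[k];print('ear top',len(q),q.min(0),q.max(0))
```

```text
wire 2071 [-0.0098 28.1054] [-0.0078 97.0826] [12.3184 27.9843 96.9869]
-10 138 [ 61.9  65.9 100.7]
-7 303 [ 54.2  66.2 101.5]
-4 352 [ 54.1  66.2 101.4]
-1 355 [ 54.   66.4 101.1]
2 348 [ 54.   66.3 100.3]
5 237 [ 54.3  66.4 100.2]
8 176 [ 62.3  66.5 100. ]
11 186 [61.6 66.5 99.3]
14 183 [60.8 66.  99. ]
17 180 [60.  65.5 99.4]
20 213 [56.1 64.3 98.7]
23 279 [54.  63.8 98.6]
handle top 4539 [-27.9983  -9.8066  95.016 ] [ -3.0059  10.8818 102.3797]
ear top 3951 [  2.0027 -16.3283 104.1012] [ 12.9954  15.8138 108.3843]
```

```bash
python3 -c "
from bench import order
print(order.sign_off())"
```

```text
the job is handed in; nothing more can be done
None
```

The job is done and handed in at about 28 s of the 62 s allowed. The arm is closed, the pin is home and the loop is snapped over the nose.

**What I did:**
- I pushed the lid arm down along its arc to the stop.
- I lifted the smallest pin out of its cradle by the shank and laid it on clear bench. I then took it again by the handle and pushed it through the ears and the eye until the shoulder met the ear (about 13 N).
- I released the pin and swept the loop from about 108° round the front of the clevis. It snapped shut with a push of roughly 11 to 14 N.

**Last checks, from the wrist camera with the gripper backed off:**
- **Loop:** the long side lies at y = 28.0 mm of the pin, within 0.01 rad of parallel to it. The end bar reaches y ≈ -10 mm, with x no more than about 66 mm, so it is behind the nose.
- **Pin:** the handle is centred on the ear to about 1 mm, and the pin did not shift on release.
- **Lid arm:** it measured level (upper face at 99 mm) right after closing and still looked closed in the last picture. I did not measure its angle again at the end.
- **Gripper:** about 40 mm back from the loop, with no contact force beyond sensor noise.

**Disagreements and limits:**
- The networks' single points were up to about 5 mm off (rivet, bar, exit hole), so I relied on the depth fits instead.
- I did not measure the bystanders at the end. My paths kept clear of them and no unexpected forces appeared.

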